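# Take the hexagon die out of the indexing turret

### The arm

A 6-joint arm with a two-finger parallel gripper is mounted at the origin on a cart in front of the work surface, level with it; the furniture and walls round the work are solid. World frame = base frame: x ahead of the robot, y to its left, z up, the work surface at z = 0. Lengths are in mm, angles in rad, forces in N, time in s.
With the tool pointing down it reaches from about 275 to 750 mm from the base axis. Payload 10.2 kg.
Tool frame: the origin (TCP) lies between the finger pads; the fingertips stand 8 mm ahead of it and the grasp point (between the pads) lies 11 mm behind it; y points along the fingers, z is the direction in which the jaws open and shut, and the axes are right-handed (so a half turn about y gives the same grasp; the last joint's range is limited). The gripper opens to 85 mm and grips with 20 to 120 N. Pads are 22 mm wide; open, the fingers measure 114 mm over their backs; the gripper's body (76 mm by 85 mm) begins 54 mm behind the grasp point. The pads swing forward as they close: fully open they stand 13 mm farther back than shut.
Start: joints at [1.116, 0.313, 1.498, -0, 1.331, -0.223], TCP at [120.621, 510.962, 239.294] pointing down, gripper open.
Joint ranges: [-2.94, 2.94], [-0.97, 2.17], [0.19, 2.56], [-1.23, 4.37], [0.02, 3.11], [-2.88, 2.88]. Speed limits (rad/s): [2.39, 2.39, 3.01, 3.14, 3.14, 3.14].

### API

Orientations are given as a 3x3 rotation matrix whose columns are the frame's x, y, z axes.
In Python, from station import * gives the robot as it stands.
- The arm moves only by the tool apply_moves, never from a script. Its argument "commands" is a list of rows, each an object with "delta_pos": the shift along the tool's x, y, z in mm, a list of three; "dr": the turn, a rotation vector about the tool's x, y, z in degrees, a list of three; "claw": the opening in per cent of the stroke, from 0 (shut) to 100 (fully open). In form: [{"delta_pos": [tx, ty, tz], "dr": [wx, wy, wz], "claw": claw}, ...]. A call has 1 to 12 rows; each row shifts and turns the pose as measured when the row begins, along the tool's axes as they then stand; what a row does not reach is not made up. A row lasts 1/12 s, in which the tool goes at most 41.7 mm and 7.16 degrees, less where a joint would pass 70% of its speed; a pose out of reach is approached as far as the arm can. A call is refused whole if a number of a shift passes 41.7 or a number of a turn 7.16, either way. A call with a gripper value outside its range is refused whole. The fingers move at their own pace and stop on an object; "grip_force" is the grip in N (left out, the last holds). Time passes only in rows, so rows that do not move let the fingers close. It gives the time, the measured TCP pose, the force and the opening at its end, in the units of the state.
- read_state(): the state, without advancing time (a new reading comes with each control period).
- get_image(name): name is "scene" or "top" or "wrist"; returns a dict with "color" (400x640x3 uint8, blue, green, red), "mtx" (3x3 intrinsics, pixels), "rvec" (rotation vector, rad) and "tvec" (3), from world to camera coordinates, as OpenCV has them. Camera axes: x right, y down, z forward; pixel columns grow to the right and rows downward; lengths in mm; the calibration is good to about 2 mm. The wrist camera is an equidistant fisheye: a pixel r from the principal point sees the ray r / f radians off the axis. A picture is of the moment at which its call begins. There is no depth.
- close_job(): hands the job in, once; it reports no verdict.
Trained networks look in a picture, given as the dict that the camera call returned (one of the last four; its "shot" number tells which), for a name from the list of things; names that differ only in an ending like _2 or _b are one class to them, and where a whole thing is asked for, a point or a joint stands for the part that bears it (a point fixed in the world has none). Each returns a list of dicts, best first, with "p" (0 to 1); they miss things now and then, are a little off and sometimes report something else, mostly with a low value. They report only what shows in the picture. A call takes as long as a camera call. They do not tell look-alikes from the thing itself.
- boxes_of(query, picture): "uv" ([column, row] in pixels, amid what is visible of it).
- tip_of(query, picture): "uv" ([column, row] in pixels: a listed point, or the origin of a listed thing).
The state is a dict: "time": time; "joint_pos": joint angles; "qvel": joint speeds; "effort": joint torques, N m; "position": TCP position; "tcp_rot": TCP orientation; "force": force on the tool from outside, world axes, zero at the start; "ft_torque": the same for the moment, N m; "width": opening from 0.0 (shut) to 1.0 (fully open).
Only numpy, scipy, OpenCV 4.12 (cv2) and the standard library are available. Lean on these libraries where they do the work, as an engineer would, in place of code of your own. Each camera call takes 0.05 s, during which the arm holds its last target.

### The job

The hexagon-headed die in the bench turret is due for regrinding. Pull up the index plunger, crank the turret round until that die stands in the gap of the keeper ring at the front, push the plunger fully home again, then unscrew the die, lift it out and stand it upright in the empty clear tub. Leave the other two dies seated and do not disturb the pliers, marker and cup.

Things in the scene. Friction and masses are not known exactly. Their poses are not given: they have to be found in the camera images.
- turret_base: Grey round base of the bench turret, 296 mm wide, fixed. Origin: underside centre, on the vertical turret axis; own -x is its front (robot side), z up. An aluminium disc (top 50 mm up) turns on it, with 4 threaded sockets on an 78 mm radius; at the start the front one is empty, the dies stand left, rear and right in any order. Central column 12 mm in radius; crank arm 135 to 153 mm up.
- front_gap (a point): Point in the middle of the 50 degree front gap of the dark C-shaped keeper ring: 78 mm in front of the turret axis, 87 mm up, level with the ring's top. The ring (radius 104 to 135 mm, bolt heads 5 mm higher) overlaps the flanges of the dies everywhere else, so a die comes out only here. Axes as the base.
- turret (a joint): Turn of the disc about its upright axis, rad, positive counter-clockwise from above; 0 at the start. Turns endlessly both ways, friction 0.12 N m. Locks with a socket at the front at 0, +-1.571, +-3.142: the left socket comes to the front at +1.571, the right one at -1.571, the rear one at either 3.142.
- crank_handle (a point): Crank's upright black handle, 22 mm thick, 56 mm long, revolving freely on its pin, so that it can be led round in a circle with the hand not turning. The point is its middle, 38 mm from the turret axis, 183 mm above the base's underside, 24 mm below the handle's top; at the start on the front side of the axis. It stands above all dies and turns with the disc.
- plunger (a joint): Index plunger, m: 0 = fully home, its 12 mm pin 14 mm deep in a rim notch, turret locked; 0.022 = pulled right up, turret free (free above 0.015). Slides straight up and down and stays where left (friction 4 N). The round pin tip finds its notch if the turret is within 2 degrees of it; elsewhere the pin stops on the disc, 14 mm short of home.
- plunger_knob (a point): Middle of the plunger's black knurled knob, 28 mm thick, 24 mm high, 12 mm below its top. It stands 116 mm from the turret axis, on the diagonal between the turret's front and right. Its top is 126 mm above the base's underside when home and 148 mm when pulled up. 82 mm from the nearest dies' centre lines.
- die_hex: Steel die to take out, the tallest, 80 mm long, 0.4 to 0.65 kg. Origin: lower end's centre, z up; seated it is 51 mm above the base's underside and turns with the disc. Spigot 36 mm wide with thread lugs out to 27 mm radius, flange 62 mm wide 21 to 27 mm up, neck 31 mm, then the hexagon head. Right-hand thread: turning it counter-clockwise from above raises it 3 mm per radian.
- hex_head (a point): Point on the axis of the hexagon head, 64 mm above the die's lower end. The head reaches from 40 to 80 mm, 36 mm across flats; one pair of flats faces the own +-y axis, the others 60 degrees apart. The interrupted thread lets the die lift straight out after 58 to 84 degrees of counter-clockwise turn (best 70); a stop follows at 87. Axes as the die.
- die_slim: A die that stays in: same spigot and flange, slim round knurled head 28 mm wide, 64 mm long overall. Origin: lower end's centre.
- die_wide: A die that stays in: same spigot and flange, wide round knurled head 44 mm wide, 54 mm long overall. Origin: lower end's centre.
- open_tub: Empty clear plastic tub, open on top, 121 x 181 x 66 mm, loose, left of the turret. Origin: underside centre; x along its short side, y along its long side, z up. Inner floor 5 mm up, flat from x = -20 to +40 mm and y = -55 to +55 mm: stand the die near x = +10 mm, y = 0.
- pliers: Red-handled pliers, 207 mm long, lying right of the turret; a bystander. Origin: underside centre.
- marker: Green and white marker, 140 mm long, lying in front and to the right of the turret; a bystander. Origin: underside centre.
- cup: White cup, 72 mm wide, 96 mm high, to the right behind the turret; a bystander. Origin: underside centre.
Things that resemble listed ones, but are neither listed nor needed, are in the scene too. What is shaped like the die_slim but green is not meant.

How it is judged:
By the outcome, as a careful person would: the job done as asked, in the order asked, and still so for the second after the job is handed in, with the robot touching nothing.
It also fails if it takes over 72 s, if anything falls off the work surface, if the arm or the gripper's body presses on something with over 40 N, if the wrist force passes 120 N, or if a joint passes its speed limit or range.

## Working session

There is one attempt and no reset: what is moved stays moved. The work goes in short steps, Python scripts to look and compute and a tool call to move; the robot and the scene stay as the last step left them, time stands still between calls to the robot, and variables do not carry over. Pictures are saved under pics/ and viewed, and the job is handed in when it is done.

Besides the shell and the picture viewer there is one more tool, called in YAML: its name, and indented under it one key for each argument. apply_moves: Moves the arm, as the interface text tells. Its arguments: {"type":"object","properties":{"commands":{"type":"array"},"grip_force":{"type":"number"}},"required":["commands"]}

```bash
ls; mkdir -p pics; python3 - <<'E'
from station import *
import cv2
s=read_state();print(s)
for n in ["scene","top","wrist"]:
    p=get_image(n);cv2.imwrite(f"pics/a_{n}.png",p["color"])
    print(n,p["mtx"].tolist(),p["rvec"],p["tvec"],p.get("shot"))
E
```

```text
pics
{'time': 0.0, 'joint_pos': array([ 1.11560890e+00,  3.13433277e-01,  1.49844880e+00, -1.83622684e-05,
        1.33103382e+00, -2.23415556e-01]), 'qvel': array([-7.95250795e-04, -4.73596929e-04, -2.85588873e-04,  6.26216343e-05,
        1.80345814e-03,  5.91669901e-04]), 'effort': array([ 1.96309537e-05, -4.12260854e+01, -2.59750772e+01, -6.38186020e-05,
        3.99119861e-03, -1.07231114e-05]), 'position': array([120.50028591, 510.7159096 , 238.73922918]), 'tcp_rot': array([[ 9.73261847e-01, -5.65717598e-04,  2.29697751e-01],
       [-2.29698282e-01, -1.19635075e-03,  9.73261151e-01],
       [-2.75791884e-04, -9.99999124e-01, -1.29430690e-03]]), 'force': array([-0.09196181, -0.70752839, -0.50616917]), 'ft_torque': array([0.06052666, 0.00655364, 0.08128708]), 'width': 0.9985419974163489}
scene [[372.4422846800739, 0.0, 307.19521560839814], [0.0, 372.4422846800739, 203.6446936666507], [0.0, 0.0, 1.0]] [ 2.28988805 -0.58084722  0.21613543] [-495.16342965  259.62021294  968.1843821 ] 1
top [[449.4871481823951, 0.0, 321.69426693028527], [0.0, 449.4871481823951, 206.28511741785258], [0.0, 0.0, 1.0]] [ 2.00173006 -1.9797955   0.44071413] [ -46.05173559  554.30760907 1138.09295583] 2
wrist [[309.70691628693146, 0.0, 314.66468891750446], [0.0, 309.70691628693146, 195.70789794201838], [0.0, 0.0, 1.0]] [-2.25857949 -1.78810373 -0.2831845 ] [-526.40741069  -40.14864826  380.26255114] 3
```

View pics/a_scene.png

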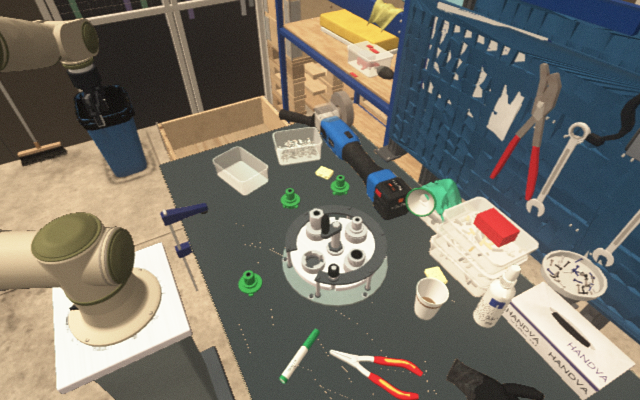

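View pics/a_top.png

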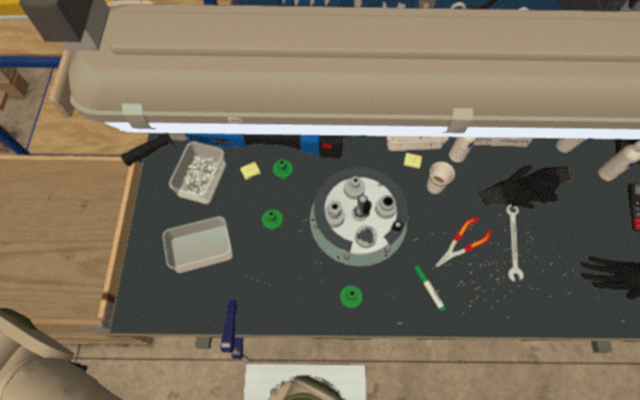

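View pics/a_wrist.png

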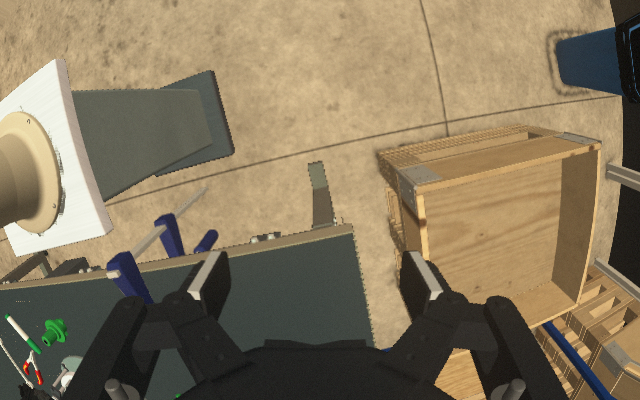

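```bash
cat > h.py <<'E'
from station import *
import cv2, numpy as np
def K(p): 
    R,_=cv2.Rodrigues(np.array(p["rvec"],float)); return np.array(p["mtx"]),R,np.array(p["tvec"],float).ravel()
def ray(p,uv,fish=False):
    M,R,t=K(p); x=(uv[0]-M[0,2])/M[0,0]; y=(uv[1]-M[1,2])/M[1,1]
    if fish:
        r=np.hypot(x,y); d=np.array([x/r*np.sin(r),y/r*np.sin(r),np.cos(r)]) if r>1e-9 else np.array([0,0,1.])
    else: d=np.array([x,y,1.])
    d=R.T@d; return -R.T@t, d/np.linalg.norm(d)
def atz(p,uv,z,fish=False):
    o,d=ray(p,uv,fish); return o+d*(z-o[2])/d[2]
def proj(p,X,fish=False):
    M,R,t=K(p); c=R@np.array(X,float)+t
    if fish:
        rr=np.hypot(c[0],c[1]); th=np.arctan2(rr,c[2]); x,y=c[0]/rr*th,c[1]/rr*th
    else: x,y=c[0]/c[2],c[1]/c[2]
    return np.array([M[0,0]*x+M[0,2],M[1,1]*y+M[1,2]])
def tri(rs):
    A=np.zeros((3,3));b=np.zeros(3)
    for o,d in rs:
        P=np.eye(3)-np.outer(d,d);A+=P;b+=P@o
    X=np.linalg.solve(A,b); return X,[np.linalg.norm(np.cross(X-o,d)) for o,d in rs]
E
python3 - <<'E'
from h import *
ps={n:get_image(n) for n in ["scene","top"]}
for n,(a,b,c,d) in {"scene":(265,190,405,310),"top":(295,160,425,275)}.items():
    cv2.imwrite(f"pics/b_{n}.png",cv2.resize(ps[n]["color"][b:d,a:c],None,fx=5,fy=5,interpolation=cv2.INTER_CUBIC))
for q in ["turret_base","front_gap","crank_handle","plunger_knob","die_hex","hex_head","die_slim","die_wide","open_tub","pliers","marker","cup"]:
    r={n:tip_of(q,ps[n]) for n in ps}
    for n in r: print(q,n,[(np.round(x["uv"],1).tolist(),round(x["p"],2)) for x in r[n][:4]])
    if all(r.values()): 
        X,e=tri([ray(ps[n],r[n][0]["uv"]) for n in r]);print("   ",X.round(1),np.round(e,1))
E
```

```text
turret_base scene [([335.4, 261.1], 0.61)]
turret_base top [([359.0, 221.0], 0.77)]
    [ 566.  -155.7   -4. ] [2.7 2.7]
front_gap scene [([313.3, 255.5], 0.78), ([298.1, 355.1], 0.24)]
front_gap top [([366.7, 232.7], 0.75), ([434.8, 189.5], 0.58)]
    [ 491.2 -167.5   85.2] [0.4 0.4]
crank_handle scene [([323.7, 223.3], 0.71)]
crank_handle top [([368.9, 204.9], 0.44)]
    [ 525.9 -163.6  189.2] [3. 3.]
plunger_knob scene [([333.6, 269.8], 0.56)]
plunger_knob top [([200.6, 250.8], 0.7), ([397.7, 227.4], 0.63)]
    [ 1059.7   726.3 -1537.5] [81. 81.]
die_hex scene [([317.0, 228.8], 0.62)]
die_hex top [([334.6, 213.9], 0.67)]
    [553.3 -78.1  67.6] [1.3 1.3]
hex_head scene [([316.0, 216.6], 0.71), ([300.3, 355.8], 0.67), ([374.2, 368.3], 0.6)]
hex_head top [([333.1, 206.5], 0.92)]
    [554.9 -72.1 112.6] [2.7 2.7]
die_slim scene [([248.3, 290.7], 0.94), ([354.3, 237.2], 0.81), ([290.3, 205.5], 0.81), ([337.1, 191.7], 0.81)]
die_slim top [([349.7, 296.3], 0.7), ([275.1, 223.1], 0.64), ([354.9, 188.5], 0.57)]
    [ 323.3 -124.1   -4.1] [7.5 7.5]
die_wide scene [([354.0, 263.5], 0.83)]
die_wide top [([383.8, 212.4], 0.57)]
    [ 574.4 -224.    56.6] [7.4 7.4]
open_tub scene [([243.8, 180.3], 0.67), ([332.5, 265.8], 0.64), ([332.9, 260.4], 0.26)]
open_tub top [([199.2, 252.2], 0.96)]
    [470.3 327.2 -29.7] [4.5 4.5]
pliers scene []
pliers top [([457.5, 244.2], 0.82)]
marker scene [([299.5, 355.3], 0.96)]
marker top [([428.2, 291.3], 0.62)]
    [ 351.8 -347.6   -1.6] [4.5 4.5]
cup scene [([424.8, 309.1], 0.57)]
cup top [([438.1, 189.1], 0.82), ([430.4, 286.6], 0.33)]
    [ 668.3 -402.3   23.5] [5.7 5.7]
```

View pics/b_scene.png

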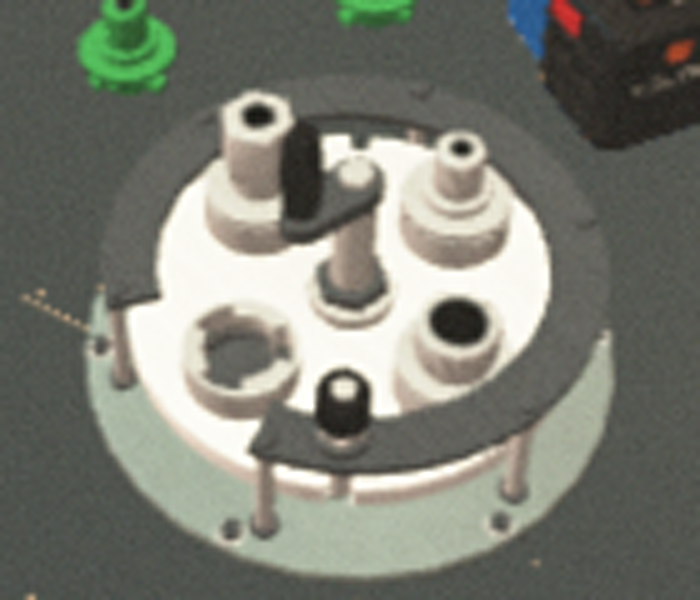

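View pics/b_top.png

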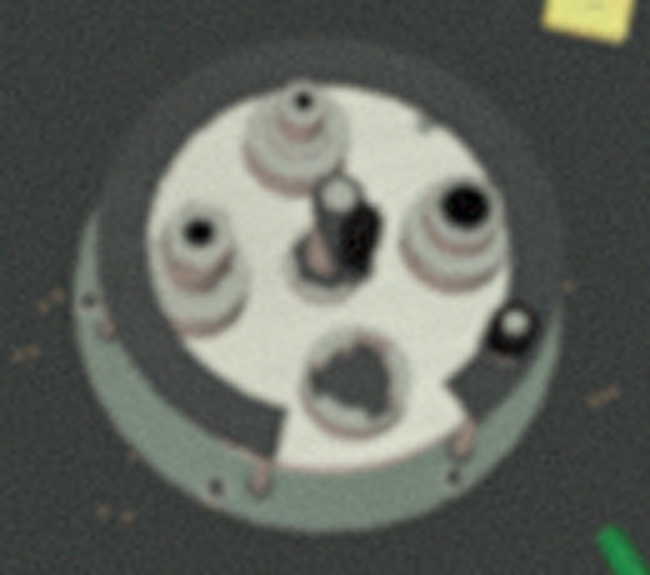

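```bash
python3 - <<'E'
from h import *
from scipy.optimize import least_squares
ps={n:get_image(n) for n in ["scene","top"]}
pts=dict(hex=(0,78,131),slim=(78,0,115),wide=(0,-78,105),knob=(-82,-82,126),col=(0,0,153))
ob={"scene":dict(hex=(316.4,213),slim=(357,219.6),wide=(356.6,254.4),knob=(334,267),col=(336.4,225)),
"top":dict(hex=(334.8,206.4),slim=(355.6,180.2),wide=(387.8,201.2),knob=(398.2,224.4),col=(363,198.6))}
def W(v,p):
    c,s=np.cos(v[2]),np.sin(v[2]);return np.array([v[0]+c*p[0]-s*p[1],v[1]+s*p[0]+c*p[1],p[2]+(v[3] if len(v)>3 else 0)])
for cams in (["scene","top"],["scene"],["top"]):
    f=lambda v:np.concatenate([proj(ps[n],W(v,pts[k]))-ob[n][k] for n in cams for k in pts])
    for v0 in ([566,-160,0.1],[566,-160,0.1,0]):
        r=least_squares(f,v0);print(cams,r.x.round(3),np.abs(r.fun).max().round(2),r.fun.round(1))
E
```

```text
['scene', 'top'] [ 5.65653e+02 -1.53342e+02  2.00000e-01] 1.06 [-0.3  0.1 -0.2 -0.1 -0.2 -0.1 -0.4  0.8 -0.4 -1.1  0.3 -0.1  0.2 -0.3
  0.4 -0.3 -0.  -0.4  0.2 -0.4]
['scene', 'top'] [ 5.66319e+02 -1.52932e+02  1.99000e-01 -1.64400e+00] 1.01 [-0.1  0.3 -0.1  0.1 -0.1  0.1 -0.3  1.  -0.2 -0.8  0.1 -0.1  0.  -0.2
  0.1 -0.3 -0.3 -0.4 -0.  -0.3]
['scene'] [ 5.66212e+02 -1.53791e+02  1.99000e-01] 1.03 [-0.   0.1  0.1 -0.1  0.1 -0.  -0.1  0.9 -0.1 -1. ]
['scene'] [ 5.71003e+02 -1.46828e+02  2.00000e-01 -1.01210e+01] 0.82 [ 0.3  0.4 -0.1  0.2 -0.1 -0.2 -0.   0.5 -0.  -0.8]
['top'] [ 5.64798e+02 -1.52773e+02  1.99000e-01] 0.24 [ 0.   0.2  0.  -0.   0.2 -0.  -0.2 -0.   0.  -0.1]
['top'] [ 5.64059e+02 -1.52578e+02  1.99000e-01  1.59800e+00] 0.2 [ 0.   0.2  0.  -0.1  0.2 -0.  -0.2 -0.  -0.  -0.1]
```

The hexagon die is the left one: scene (316,213), top (335,206), tallest with a six-sided head. Slim is at the rear, scene (357,220), and wide is on the right, scene (357,254). The green ones are decoys. So the turret has to turn +1.571. Next I align the tool with the turret axes.

apply_moves:
  commands:
    - {"delta_pos": [0,-4,0],"dr": [0,6.53,0],"claw": 60}
    - {"delta_pos": [0,-4,0],"dr": [0,6.53,0],"claw": 60}
    - {"delta_pos": [0,-4,0],"dr": [0,6.53,0],"claw": 60}
    - {"delta_pos": [0,-4,0],"dr": [0,6.53,0],"claw": 60}
    - {"delta_pos": [0,-4,0],"dr": [0,6.53,0],"claw": 60}
    - {"delta_pos": [0,-4,0],"dr": [0,6.53,0],"claw": 60}
    - {"delta_pos": [0,-4,0],"dr": [0,6.53,0],"claw": 60}
    - {"delta_pos": [0,-4,0],"dr": [0,6.53,0],"claw": 60}
    - {"delta_pos": [0,-4,0],"dr": [0,6.53,0],"claw": 60}
    - {"delta_pos": [0,-4,0],"dr": [0,6.53,0],"claw": 60}
  grip_force: 60

```text
time: 2.38
position: [120.4, 510.6, 280.2]
tcp_rot: [[0.147, -0.001, 0.989], [-0.989, -0.002, 0.147], [0.002, -1.0, -0.001]]
force: [-0.6, 0.4, -0.3]
width: 0.6
```

```bash
cat >> h.py <<'E'
AX=np.array([565.5,-153.3]); YAW=0.2
Xb=np.array([np.cos(YAW),np.sin(YAW)]); Yb=np.array([-np.sin(YAW),np.cos(YAW)])
def tb(p): 
    d=np.array(p[:2])-AX; return np.array([d@Xb,d@Yb,p[2]])
def st():
    s=read_state(); R=s["tcp_rot"]; p=s["position"]
    print("t",round(s["time"],2),"base",tb(p).round(1),"world",p.round(1),"zhead",np.degrees(np.arctan2(R[1,2],R[0,2])).round(2),"down",R[:,1].round(4),"F",s["force"].round(1),"w",round(s["width"],3)); return s
def go(bx,by,z,s=None):
    s=s or read_state(); q=AX+bx*Xb+by*Yb; d=np.array([q[0],q[1],z])-s["position"]; print("tool delta to",(bx,by,z),(s["tcp_rot"].T@d).round(1))
E
python3 -c "
from h import *
s=st();go(-82,-82,265);print(s['joint_pos'])"
```

```text
t 2.38 base [-304.3  739.1  280.2] world [120.4 510.6 280.2] zhead 8.46 down [-0.001 -0.002 -1.   ] F [-0.6  0.4 -0.3] w 0.6
tool delta to (-82, -82, 265) [808.3  16.3 264.9]
[ 1.11557853e+00  2.86627752e-01  1.42606735e+00 -1.18678739e-05
  1.43109362e+00  9.67901745e-01]
```

apply_moves:
  commands:
    - {"delta_pos": [0,0,0],"dr": [0,-3,0],"claw": 60}
    - {"delta_pos": [39,0,10.5],"dr": [0,0,0],"claw": 60}
    - {"delta_pos": [39,0,10.5],"dr": [0,0,0],"claw": 60}
    - {"delta_pos": [39,0,10.5],"dr": [0,0,0],"claw": 60}
    - {"delta_pos": [39,0,10.5],"dr": [0,0,0],"claw": 60}
    - {"delta_pos": [39,0,10.5],"dr": [0,0,0],"claw": 60}
    - {"delta_pos": [39,0,10.5],"dr": [0,0,0],"claw": 60}
    - {"delta_pos": [39,0,10.5],"dr": [0,0,0],"claw": 60}
    - {"delta_pos": [39,0,10.5],"dr": [0,0,0],"claw": 60}
    - {"delta_pos": [39,0,10.5],"dr": [0,0,0],"claw": 60}
    - {"delta_pos": [39,0,10.5],"dr": [0,0,0],"claw": 60}
    - {"delta_pos": [39,0,10.5],"dr": [0,0,0],"claw": 60}

```text
time: 3.38
position: [318.8, 102.4, 280.4]
tcp_rot: [[0.206, 0.005, 0.979], [-0.979, 0.0, 0.206], [0.001, -1.0, 0.005]]
force: [1.9, 0.6, 0.0]
width: 0.6
```

```bash
python3 -c "
from h import *
s=st();go(-82,-82,265)"
```

```text
t 3.38 base [-191.   299.6  280.4] world [318.8 102.4 280.4] zhead 11.88 down [ 4.6e-03  4.0e-04 -1.0e+00] F [1.9 0.6 0. ] w 0.6
tool delta to (-82, -82, 265) [382.4  16.1 106.1]
```

apply_moves:
  commands:
    - {"delta_pos": [38,1.5,10.5],"dr": [0,0,0],"claw": 60}
    - {"delta_pos": [38,1.5,10.5],"dr": [0,0,0],"claw": 60}
    - {"delta_pos": [38,1.5,10.5],"dr": [0,0,0],"claw": 60}
    - {"delta_pos": [38,1.5,10.5],"dr": [0,0,0],"claw": 60}
    - {"delta_pos": [38,1.5,10.5],"dr": [0,0,0],"claw": 60}
    - {"delta_pos": [38,1.5,10.5],"dr": [0,0,0],"claw": 60}
    - {"delta_pos": [38,1.5,10.5],"dr": [0,0,0],"claw": 60}
    - {"delta_pos": [38,1.5,10.5],"dr": [0,0,0],"claw": 60}
    - {"delta_pos": [20,1.5,7],"dr": [0,0,0],"claw": 60}
    - {"delta_pos": [0,0,0],"dr": [0,0,0],"claw": 60}

```text
time: 4.22
position: [478.8, -221.1, 267.9]
tcp_rot: [[0.195, 0.011, 0.981], [-0.981, -0.002, 0.195], [0.004, -1.0, 0.01]]
force: [-0.1, 0.9, -0.5]
width: 0.6
```

```bash
python3 -c "
from h import *
s=st();go(-82,-82,265)
p=get_image('wrist');cv2.imwrite('pics/c_wrist.png',p['color'])
for k,b in dict(knob=(-82,-82,126),hex=(0,78,131),slim=(78,0,115),wide=(0,-78,105),col=(0,0,153),hand=(-38,0,207)).items():
    q=AX+b[0]*Xb+b[1]*Yb; print(k,proj(p,[q[0],q[1],b[2]],True).round(1))
"
```

```text
t 4.22 base [-98.4 -49.2 267.9] world [ 478.8 -221.1  267.9] zhead 11.27 down [ 0.0107 -0.0016 -0.9999] F [-0.1  0.9 -0.5] w 0.6
tool delta to (-82, -82, 265) [32.7  3.2 16.5]
knob [329.7 218.6]
hex [422.3  51.3]
slim [482.7 137.5]
wide [405.7 206.3]
col [428.4 139.2]
hand [404.7 148.8]
```

View pics/c_wrist.png

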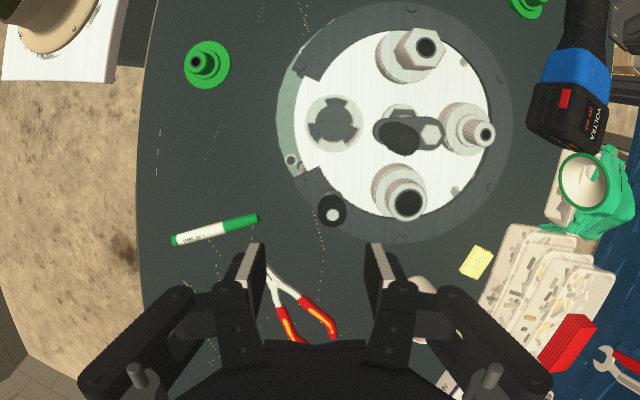

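```bash
cat >> h.py <<'E'
def fix(head=None,s=None):
    """rotation vector (tool, deg) to make tool y straight down and z heading head (deg)"""
    from scipy.spatial.transform import Rotation as Ro
    s=s or read_state(); R=s["tcp_rot"]
    if head is None: head=np.degrees(YAW)
    z=np.array([np.cos(np.radians(head)),np.sin(np.radians(head)),0]); y=np.array([0,0,-1.]); T=np.column_stack([np.cross(y,z),y,z])
    print("fix dr",np.degrees(Ro.from_matrix(R.T@T).as_rotvec()).round(2))
E
python3 -c "
from h import *
fix()"
```

```text
fix dr [-0.56 -0.16  0.17]
```

apply_moves:
  commands:
    - {"delta_pos": [32.5,3,16.5],"dr": [-0.6,0,0.2],"claw": 60}
    - {"delta_pos": [0,0,0],"dr": [0,0,0],"claw": 60}
    - {"delta_pos": [0,0,0],"dr": [0,0,0],"claw": 60}

```text
time: 4.52
position: [500.0, -246.5, 262.1]
tcp_rot: [[0.197, -0.008, 0.98], [-0.98, 0.006, 0.197], [-0.007, -1.0, -0.006]]
force: [0.0, 0.6, 0.1]
width: 0.6
```

```bash
python3 -c "
from h import *
s=st();go(-82,-82,265);fix()
p=get_image('wrist');cv2.imwrite('pics/d_wrist.png',p['color'][0:300,200:600])
cv2.imwrite('pics/d_wrist2.png',cv2.resize(p['color'][20:270,280:540],None,fx=2.3,fy=2.3,interpolation=cv2.INTER_CUBIC))
np.save('d.npy',p,allow_pickle=True)
for k,b in dict(knob=(-82,-82,126),hex=(0,78,131),slim=(78,0,115),wide=(0,-78,105),col=(0,0,153),hand=(-38,0,207)).items():
    q=AX+b[0]*Xb+b[1]*Yb; u=proj(p,[q[0],q[1],b[2]],True); print(k,u.round(1),((u-[280,20])*2.3).round(0))
"
```

```text
t 4.52 base [-82.7 -78.3 262.1] world [ 500.  -246.5  262.1] zhead 11.36 down [-0.0076  0.0061 -1.    ] F [0.  0.6 0.1] w 0.6
tool delta to (-82, -82, 265) [ 3.6 -3.   0.7]
fix dr [ 0.36 -0.1  -0.43]
knob [315.8 193.3] [ 82. 399.]
hex [409.9  19.4] [299.  -1.]
slim [477.7 110.9] [455. 209.]
wide [397.7 183.3] [271. 376.]
col [417.4 106. ] [316. 198.]
hand [386.9 104.9] [246. 195.]
```

View pics/d_wrist2.png

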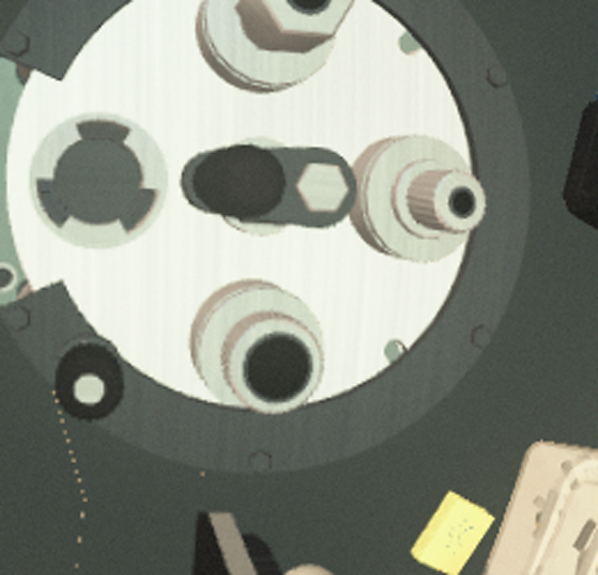

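apply_moves:
  commands:
    - {"delta_pos": [2,36,1.5],"dr": [0.4,0,-0.4],"claw": 60}
    - {"delta_pos": [0,36,0],"dr": [0,0,0],"claw": 60}
    - {"delta_pos": [0,36,0],"dr": [0,0,0],"claw": 60}
    - {"delta_pos": [0,10,0],"dr": [0,0,0],"claw": 60}
    - {"delta_pos": [0,0,0],"dr": [0,0,0],"claw": 60}
  grip_force: 30

```text
time: 4.98
position: [501.9, -244.3, 145.5]
tcp_rot: [[0.201, 0.01, 0.98], [-0.98, -0.007, 0.201], [0.009, -1.0, 0.009]]
force: [0.0, 0.7, 0.3]
width: 0.599
```

```bash
python3 -c "
from h import *
s=st();go(-81,-80.5,105);fix()
p=get_image('wrist');cv2.imwrite('pics/e_wrist.png',p['color'])
"
```

```text
t 4.98 base [-80.4 -76.6 145.5] world [ 501.9 -244.3  145.5] zhead 11.6 down [ 0.0104 -0.0068 -0.9999] F [0.  0.7 0.3] w 0.599
tool delta to (-81, -80.5, 105) [ 3.6 40.5 -0.9]
fix dr [-0.51  0.13  0.5 ]
```

View pics/e_wrist.png

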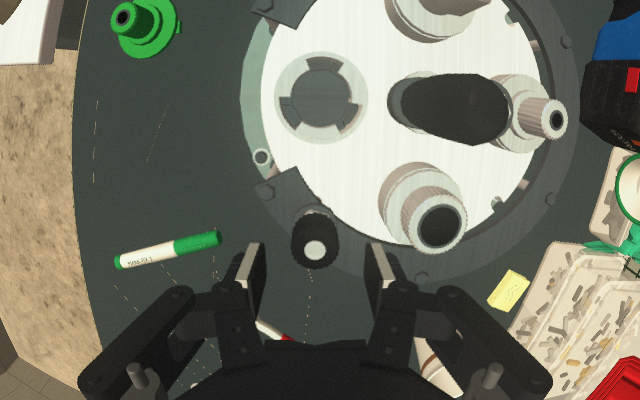

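```bash
python3 -c "
from h import *
s=st();p=get_image('wrist')
for d in (-11,0,19.5): print(d,proj(p,s['position']+s['tcp_rot'][:,1]*d,True).round(1))
print(tb(atz(p,(314.5,250),126,True)))
"
```

```text
t 5.03 base [-80.3 -76.6 146.3] world [ 502.  -244.4  146.3] zhead 11.6 down [ 0.0107 -0.007  -0.9999] F [-0.7 -0.7 -1.2] w 0.6
-11 [313.8 277.7]
0 [313.8 265.9]
19.5 [313.8 248. ]
[-79.76270017 -78.50092441 126.        ]
```

apply_moves:
  commands:
    - {"delta_pos": [2,20,0],"dr": [-0.5,0,0.5],"claw": 60}
    - {"delta_pos": [0,20,0],"dr": [0,0,0],"claw": 60}
    - {"delta_pos": [0,0,0],"dr": [0,0,0],"claw": 60}
  grip_force: 30

```text
time: 5.33
position: [505.8, -248.0, 113.5]
tcp_rot: [[0.202, 0.012, 0.979], [-0.979, -0.009, 0.202], [0.011, -1.0, 0.01]]
force: [-1.4, 0.5, -0.8]
width: 0.6
```

```bash
python3 -c "
from h import *
s=st();go(-80,-78.5,105);fix()
"
```

```text
t 5.33 base [-77.3 -81.  113.5] world [ 505.8 -248.   113.5] zhead 11.67 down [ 0.0116 -0.009  -0.9999] F [-1.4  0.5 -0.8] w 0.6
tool delta to (-80, -78.5, 105) [-2.6  8.5 -2.7]
fix dr [-0.55  0.21  0.64]
```

apply_moves:
  commands:
    - {"delta_pos": [-2.6,8,-2.7],"dr": [-0.6,0,0.6],"claw": 60}
    - {"delta_pos": [0,0,0],"dr": [0,0,0],"claw": 60}
    - {"delta_pos": [0,0,0],"dr": [0,0,0],"claw": 60}

```text
time: 5.58
position: [504.0, -246.6, 109.9]
tcp_rot: [[0.203, 0.004, 0.979], [-0.979, -0.004, 0.203], [0.005, -1.0, 0.003]]
force: [0.2, -0.4, 0.5]
width: 0.597
```

```bash
python3 -c "
from h import *
s=st();go(-80,-78.5,105);fix()
p=get_image('wrist');st();cv2.imwrite('pics/f_wrist.png',p['color'][150:400,150:480])
"
```

```text
t 5.58 base [-78.8 -79.2 109.9] world [ 504.  -246.6  109.9] zhead 11.7 down [ 0.0036 -0.0044 -1.    ] F [ 0.2 -0.4  0.5] w 0.597
tool delta to (-80, -78.5, 105) [-0.7  4.9 -1.2]
fix dr [-0.15  0.24  0.29]
t 5.63 base [-78.9 -79.2 109.8] world [ 503.9 -246.6  109.8] zhead 11.7 down [ 0.0034 -0.0043 -1.    ] F [0.2 0.5 0.3] w 0.601
```

View pics/f_wrist.png

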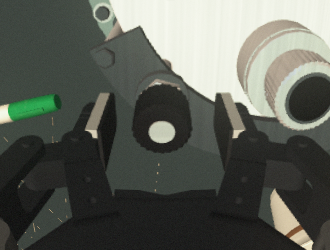

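apply_moves:
  commands:
    - {"delta_pos": [-0.7,5,-1],"dr": [0,0,0.3],"claw": 60}
    - {"delta_pos": [0,0,0],"dr": [0,0,0],"claw": 20}
    - {"delta_pos": [0,0,0],"dr": [0,0,0],"claw": 20}
    - {"delta_pos": [0,0,0],"dr": [0,0,0],"claw": 20}
    - {"delta_pos": [0,0,0],"dr": [0,0,0],"claw": 20}
    - {"delta_pos": [0,0,0],"dr": [0,0,0],"claw": 20}
  grip_force: 30

```text
time: 6.13
position: [502.5, -246.6, 106.6]
tcp_rot: [[0.203, 0.003, 0.979], [-0.979, -0.001, 0.203], [0.001, -1.0, 0.003]]
force: [0.2, 0.3, 0.6]
width: 0.322
```

```bash
python3 -c "
from h import *
s=st()
"
```

```text
t 6.13 base [-80.3 -78.9 106.6] world [ 502.5 -246.6  106.6] zhead 11.71 down [ 2.8e-03 -5.0e-04 -1.0e+00] F [0.2 0.3 0.6] w 0.322
```

apply_moves:
  commands:
    - {"delta_pos": [0,-8,0],"dr": [0,0,0],"claw": 20}
    - {"delta_pos": [0,-8,0],"dr": [0,0,0],"claw": 20}
    - {"delta_pos": [0,-6,0],"dr": [0,0,0],"claw": 20}
    - {"delta_pos": [0,0,0],"dr": [0,0,0],"claw": 20}

```text
time: 6.47
position: [502.5, -246.6, 128.7]
tcp_rot: [[0.203, 0.002, 0.979], [-0.979, 0.0, 0.203], [0.0, -1.0, 0.002]]
force: [-0.2, -0.3, -3.2]
width: 0.312
```

```bash
python3 -c "
from h import *
s=st()
"
```

```text
t 6.47 base [-80.3 -78.9 128.7] world [ 502.5 -246.6  128.7] zhead 11.7 down [ 2.3e-03  3.0e-04 -1.0e+00] F [-0.2 -0.3 -3.2] w 0.312
```

apply_moves:
  commands:
    - {"delta_pos": [0,0,0],"dr": [0,0,0],"claw": 60}
    - {"delta_pos": [0,0,0],"dr": [0,0,0],"claw": 60}
    - {"delta_pos": [0,0,0],"dr": [0,0,0],"claw": 60}
    - {"delta_pos": [0,-30,0],"dr": [0,0,0],"claw": 60}
    - {"delta_pos": [0,-35,0],"dr": [0,0,0],"claw": 60}
    - {"delta_pos": [0,-38,0],"dr": [0,0,0],"claw": 60}
    - {"delta_pos": [0,-10,0],"dr": [0,0,0],"claw": 60}
    - {"delta_pos": [-36,0,20],"dr": [0,0,0],"claw": 60}
    - {"delta_pos": [-36,0,20],"dr": [0,0,0],"claw": 60}
    - {"delta_pos": [0,0,0],"dr": [0,0,0],"claw": 60}

```text
time: 7.3
position: [527.3, -166.7, 251.0]
tcp_rot: [[0.198, 0.007, 0.98], [-0.98, -0.001, 0.198], [0.002, -1.0, 0.006]]
force: [-0.8, 0.5, -1.0]
width: 0.598
```

```bash
sed -i 's/^AX=.*; YAW/AX=np.array([566.6,-150.0]); YAW/' h.py; python3 -c "
from h import *
s=st();go(-38,0,176);fix()
p=get_image('wrist');s=st();cv2.imwrite('pics/g_wrist.png',p['color'])
for d in (0,33): print(d,proj(p,s['position']+s['tcp_rot'][:,1]*d,True).round(1))
for k,b in dict(knob=(-82,-82,148),hex=(0,78,131),slim=(78,0,115),wide=(0,-78,105),col=(0,0,153),hand=(-38,0,207)).items():
    q=AX+b[0]*Xb+b[1]*Yb; u=proj(p,[q[0],q[1],b[2]],True); print(k,u.round(1))
"
```

```text
t 7.3 base [-41.8  -8.6 251. ] world [ 527.3 -166.7  251. ] zhead 11.41 down [ 6.7e-03 -6.0e-04 -1.0e+00] F [-0.8  0.5 -1. ] w 0.598
tool delta to (-38, 0, 176) [-8.7 75.   3.3]
fix dr [-0.37 -0.05  0.11]
t 7.35 base [-42.8 -10.7 250.9] world [ 526.8 -169.   250.9] zhead 11.37 down [ 0.0064 -0.0019 -1.    ] F [ 0.1 -0.4  0. ] w 0.602
0 [311.9 269.5]
33 [312.2 240.9]
knob [269.2 276.1]
hex [364.2  92.2]
slim [438.1 179.6]
wide [353.8 249.9]
col [365.7 191.4]
hand [319.5 217.4]
```

View pics/g_wrist.png

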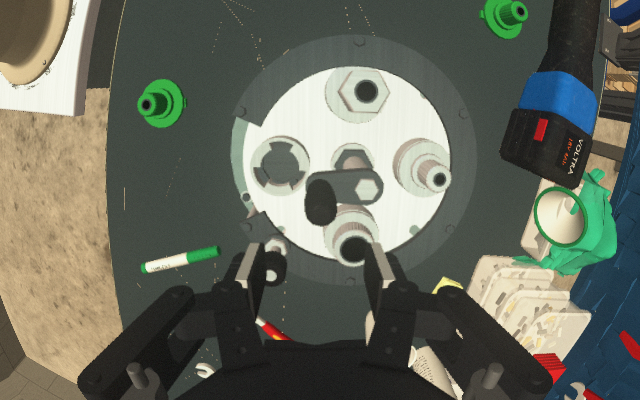

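apply_moves:
  commands:
    - {"delta_pos": [-11,0,4],"dr": [-0.3,0,0],"claw": 60}
    - {"delta_pos": [0,25,0],"dr": [0,0,0],"claw": 60}
    - {"delta_pos": [0,0,0],"dr": [0,0,0],"claw": 60}

```text
time: 7.6
position: [528.7, -158.0, 226.3]
tcp_rot: [[0.198, 0.003, 0.98], [-0.98, -0.005, 0.198], [0.005, -1.0, 0.002]]
force: [-0.0, -0.0, -1.7]
width: 0.6
```

```bash
python3 -c "
from h import *
p=get_image('wrist');s=st();cv2.imwrite('pics/h_wrist.png',cv2.resize(p['color'][50:350,150:490],None,fx=2,fy=2))
go(-38,0,176);fix()
for d in (0,s['position'][2]-207): print(d,((proj(p,s['position']+s['tcp_rot'][:,1]*d,True)-[150,50])*2).round(1))
"
```

```text
t 7.65 base [-37.9  -1.  229.3] world [ 529.7 -158.5  229.3] zhead 11.41 down [ 0.0066 -0.0066 -1.    ] F [-0.  -0.3  1.5] w 0.601
tool delta to (-38, 0, 176) [-1.4 53.3 -0.4]
fix dr [-0.3  -0.05  0.45]
0 [331.2 440.4]
22.33903100483664 [331.1 398.8]
```

View pics/h_wrist.png

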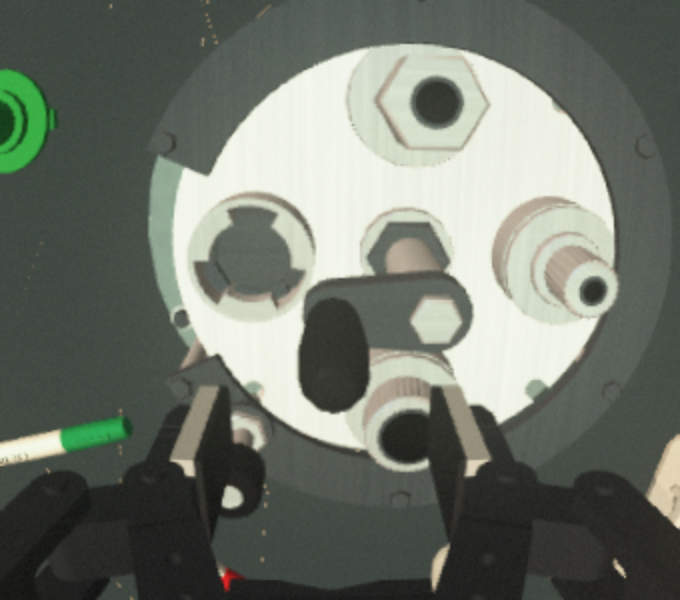

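```bash
python3 - <<'E'
from h import *
from scipy.optimize import least_squares
p=get_image('wrist');s=st()
ob=dict(hex=(437,102),slim=(592,290),wide=(407,437),col=(437,320))
ob={k:np.array(v)/2+[150,50] for k,v in ob.items()}
pts=dict(hex=(0,78,131),slim=(78,0,115),wide=(0,-78,105),col=(0,0,158))
def W(v,b):
    c,s=np.cos(v[2]),np.sin(v[2]);return [v[0]+c*b[0]-s*b[1],v[1]+s*b[0]+c*b[1],b[2]]
f=lambda v:np.concatenate([proj(p,W(v,pts[k]),True)-ob[k] for k in pts])
r=least_squares(f,[566,-150,.2]);print(r.x,r.fun.round(1))
for h in ((-38,0,207),(-38,0,155)):print(((proj(p,W(r.x,h),True)-[150,50])*2).round(0))
s=st()
E
```

```text
t 7.7 base [-37.5  -1.5 230.7] world [ 530.2 -159.   230.7] zhead 11.39 down [ 0.0087 -0.0078 -0.9999] F [-0.   0.   0.6] w 0.595
[ 5.68950489e+02 -1.49521712e+02  1.84697808e-01] [ 0.2 -0.1 -1.4 -0.4 -0.  -2.3  0.8  1.9]
[335. 386.]
[333. 320.]
t 7.7 base [-37.5  -1.5 230.7] world [ 530.2 -159.   230.7] zhead 11.39 down [ 0.0087 -0.0078 -0.9999] F [-0.   0.   0.6] w 0.595
```

apply_moves:
  commands:
    - {"delta_pos": [-4.5,27,-0.5],"dr": [-0.3,0,0.3],"claw": 60}
    - {"delta_pos": [0,27,0],"dr": [0,0,0],"claw": 60}
    - {"delta_pos": [0,3,0],"dr": [0,0,0],"claw": 60}
    - {"delta_pos": [0,0,0],"dr": [0,0,0],"claw": 60}

```text
time: 8.03
position: [530.9, -158.6, 178.2]
tcp_rot: [[0.194, 0.01, 0.981], [-0.981, -0.008, 0.195], [0.01, -1.0, 0.009]]
force: [-0.4, 0.0, 1.6]
width: 0.601
```

```bash
python3 -c "
from h import *
s=st()
go(-38,2,174);fix()
"
```

```text
t 8.03 base [-36.7  -1.3 178.2] world [ 530.9 -158.6  178.2] zhead 11.22 down [ 0.0104 -0.0083 -0.9999] F [-0.4  0.   1.6] w 0.601
tool delta to (-38, 2, 174) [-3.4  4.1 -1.3]
fix dr [-0.49 -0.24  0.58]
```

apply_moves:
  commands:
    - {"delta_pos": [-4,4,-1.5],"dr": [-0.6,0,0.6],"claw": 60}
    - {"delta_pos": [-0.5,0,0],"dr": [0,0,0],"claw": 60}
    - {"delta_pos": [0,0,0],"dr": [0,0,0],"claw": 15}
    - {"delta_pos": [0,0,0],"dr": [0,0,0],"claw": 15}
    - {"delta_pos": [0,0,0],"dr": [0,0,0],"claw": 15}
    - {"delta_pos": [0,0,0],"dr": [0,0,0],"claw": 15}
    - {"delta_pos": [0,0,0],"dr": [0,0,0],"claw": 15}
    - {"delta_pos": [0,0,0],"dr": [0,0,0],"claw": 15}
  grip_force: 40

```text
time: 8.7
position: [529.5, -156.1, 179.7]
tcp_rot: [[0.193, 0.002, 0.981], [-0.981, -0.003, 0.193], [0.003, -1.0, 0.001]]
force: [-0.9, 1.0, -2.0]
width: 0.245
```

```bash
python3 -c "
from h import *
s=st()
go(-38,2,174);fix()
p=get_image('wrist');cv2.imwrite('pics/i_wrist.png',cv2.resize(p['color'][50:350,150:490],None,fx=2,fy=2))
"
```

```text
t 8.7 base [-37.6   1.4 179.7] world [ 529.5 -156.1  179.7] zhead 11.15 down [ 0.0019 -0.0028 -1.    ] F [-0.9  1.  -2. ] w 0.245
tool delta to (-38, 2, 174) [-0.6  5.7 -0.5]
fix dr [-0.07 -0.31  0.18]
```

View pics/i_wrist.png

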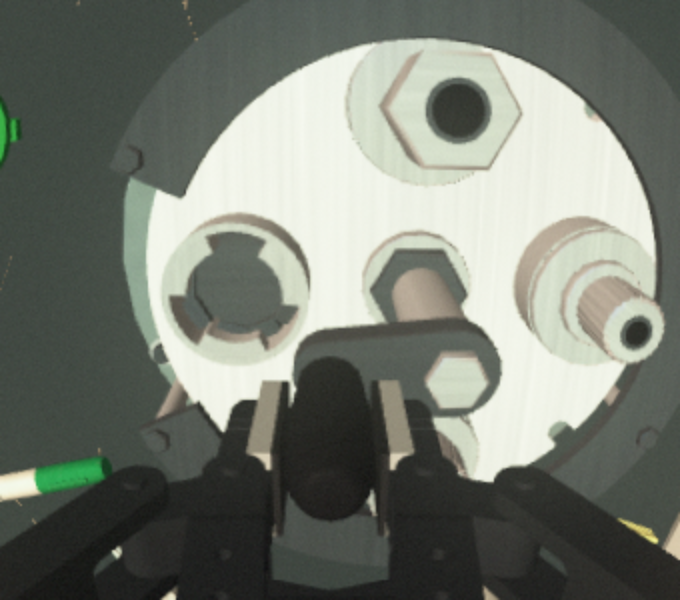

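apply_moves:
  commands:
    - {"delta_pos": [9.8,0,1.3],"dr": [0,0,0],"claw": 15}
    - {"delta_pos": [9.2,0,3.8],"dr": [0,0,0],"claw": 15}
    - {"delta_pos": [0,0,0],"dr": [0,0,0],"claw": 15}

```text
time: 9.0
position: [536.0, -171.0, 179.9]
tcp_rot: [[0.196, -0.006, 0.981], [-0.981, 0.003, 0.196], [-0.004, -1.0, -0.005]]
force: [16.1, -16.1, -14.0]
width: 0.242
```

```bash
cat > ck.py <<'E'
from h import *
s=st(); b=tb(s["position"]); x=b[0]-0.4; y=b[1]-1.4
print("theta est",np.degrees(np.arctan2(-y,-x)).round(1),"r",np.hypot(x,y).round(1))
fix()
for th in range(15,91,15):
    t=np.radians(th); print(th,"d right,back",(y+38*np.sin(t)).round(1),(-38*np.cos(t)-x).round(1))
E
python3 ck.py
```

```text
t 9.0 base [-34.1 -14.6 179.9] world [ 536.  -171.   179.9] zhead 11.29 down [-0.0058  0.0034 -1.    ] F [ 16.1 -16.1 -14. ] w 0.242
theta est 24.8 r 38.0
fix dr [ 0.29 -0.17 -0.26]
15 d right,back -6.1 -2.2
30 d right,back 3.0 1.6
45 d right,back 10.9 7.7
60 d right,back 17.0 15.5
75 d right,back 20.7 24.7
90 d right,back 22.0 34.5
```

apply_moves:
  commands:
    - {"delta_pos": [0,0,0],"dr": [0,0,0],"claw": 15}

```text
time: 9.08
position: [536.2, -171.3, 179.7]
tcp_rot: [[0.195, -0.006, 0.981], [-0.981, 0.004, 0.195], [-0.005, -1.0, -0.005]]
force: [-4.0, 8.7, -0.6]
width: 0.242
```

```bash
python3 ck.py; python3 -c "
from h import *
p=get_image('wrist');cv2.imwrite('pics/j_wrist.png',cv2.resize(p['color'][50:350,150:490],None,fx=2,fy=2))"
```

```text
t 9.08 base [-34.  -14.9 179.7] world [ 536.2 -171.3  179.7] zhead 11.25 down [-0.0057  0.004  -1.    ] F [-4.   8.7 -0.6] w 0.242
theta est 25.3 r 38.1
fix dr [ 0.28 -0.21 -0.29]
15 d right,back -6.4 -2.3
30 d right,back 2.7 1.5
45 d right,back 10.6 7.5
60 d right,back 16.6 15.4
75 d right,back 20.4 24.6
90 d right,back 21.7 34.4
```

View pics/j_wrist.png

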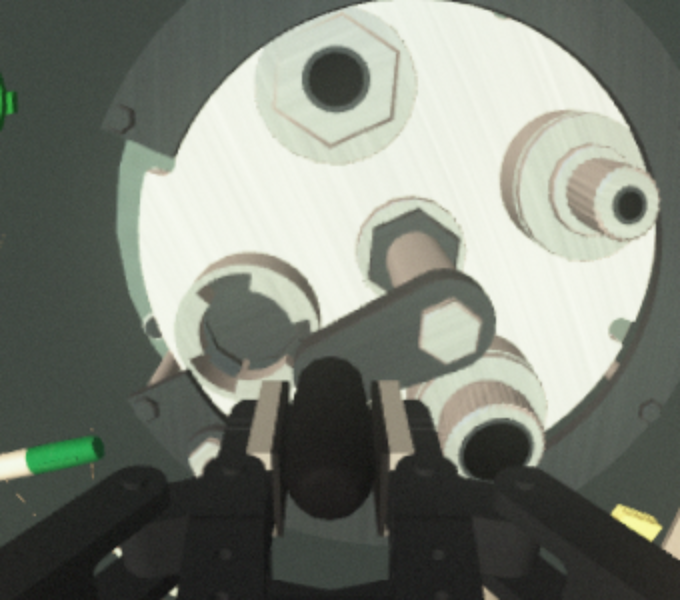

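apply_moves:
  commands:
    - {"delta_pos": [5.5,0,4],"dr": [0,0,0],"claw": 15}
    - {"delta_pos": [5.5,0,4.5],"dr": [0,0,0],"claw": 15}
    - {"delta_pos": [5,0,6],"dr": [0,0,0],"claw": 15}
    - {"delta_pos": [0,0,0],"dr": [0,0,0],"claw": 15}

```text
time: 9.47
position: [550.8, -183.1, 180.0]
tcp_rot: [[0.196, -0.016, 0.98], [-0.98, 0.007, 0.197], [-0.01, -1.0, -0.014]]
force: [17.8, -6.2, -13.3]
width: 0.239
```

```bash
python3 ck.py
```

```text
t 9.47 base [-22.1 -29.3 180. ] world [ 550.8 -183.1  180. ] zhead 11.33 down [-0.0159  0.0074 -0.9998] F [ 17.8  -6.2 -13.3] w 0.239
theta est 53.8 r 38.1
fix dr [ 0.81 -0.13 -0.59]
15 d right,back -20.9 -14.2
30 d right,back -11.7 -10.4
45 d right,back -3.9 -4.4
60 d right,back 2.2 3.5
75 d right,back 6.0 12.6
90 d right,back 7.3 22.5
```

apply_moves:
  commands:
    - {"delta_pos": [2.4,0,4],"dr": [0.5,0,-0.4],"claw": 15}
    - {"delta_pos": [2.2,0,5.5],"dr": [0.3,0,-0.2],"claw": 15}
    - {"delta_pos": [1.4,0,6],"dr": [0,0,0],"claw": 15}
    - {"delta_pos": [0,0,0],"dr": [0,0,0],"claw": 15}
    - {"delta_pos": [0,0,0],"dr": [0,0,0],"claw": 15}

```text
time: 9.88
position: [565.6, -186.6, 179.8]
tcp_rot: [[0.197, -0.008, 0.98], [-0.98, -0.0, 0.197], [-0.001, -1.0, -0.007]]
force: [-6.3, 0.6, 0.9]
width: 0.242
```

```bash
python3 ck.py
```

```text
t 9.88 base [ -8.3 -35.7 179.8] world [ 565.6 -186.6  179.8] zhead 11.35 down [-7.5e-03 -1.0e-04 -1.0e+00] F [-6.3  0.6  0.9] w 0.242
theta est 76.8 r 38.1
fix dr [ 0.42 -0.11 -0.08]
15 d right,back -27.2 -28.0
30 d right,back -18.1 -24.2
45 d right,back -10.2 -18.2
60 d right,back -4.2 -10.3
75 d right,back -0.4 -1.1
90 d right,back 0.9 8.7
```

apply_moves:
  commands:
    - {"delta_pos": [0.7,0,5],"dr": [0.4,0,0],"claw": 15}
    - {"delta_pos": [0.3,0,4.5],"dr": [0,0,0],"claw": 15}
    - {"delta_pos": [0,0,0],"dr": [0,0,0],"claw": 15}
    - {"delta_pos": [0,0,0],"dr": [0,0,0],"claw": 15}

```text
time: 10.22
position: [573.8, -185.9, 179.8]
tcp_rot: [[0.197, -0.006, 0.98], [-0.98, 0.001, 0.197], [-0.002, -1.0, -0.005]]
force: [-3.8, -2.3, -1.8]
width: 0.241
```

```bash
python3 ck.py|head -3;  python3 -c "
from h import *
p=get_image('wrist');cv2.imwrite('pics/k_wrist.png',cv2.resize(p['color'][20:320,120:520],None,fx=2,fy=2))"
```

```text
t 10.22 base [-1.000e-01 -3.660e+01  1.798e+02] world [ 573.8 -185.9  179.8] zhead 11.38 down [-0.0057  0.001  -1.    ] F [-3.8 -2.3 -1.8] w 0.241
theta est 89.3 r 38.0
fix dr [ 0.31 -0.08 -0.12]
```

View pics/k_wrist.png

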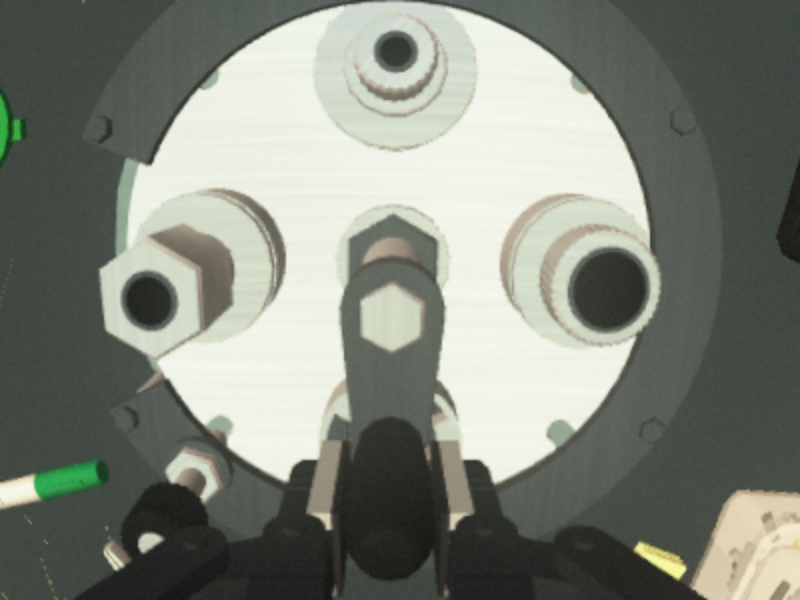

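apply_moves:
  commands:
    - {"delta_pos": [0,0,0.7],"dr": [0,0,0],"claw": 15}
    - {"delta_pos": [0,0,0],"dr": [0,0,0],"claw": 15}

```text
time: 10.43
position: [574.0, -185.9, 179.9]
tcp_rot: [[0.197, -0.007, 0.98], [-0.98, 0.001, 0.197], [-0.002, -1.0, -0.007]]
force: [2.1, -0.4, -1.9]
width: 0.245
```

```bash
python3 ck.py|head -3;  python3 - <<'E'
from h import *
from scipy.optimize import least_squares
p=get_image('wrist')
c=np.array([120,20])
cv2.imwrite('pics/l_wrist.png',cv2.resize(p['color'][20:320,120:520],None,fx=2,fy=2))
ob=dict(hex=(148,300),slim=(396,50),wide=(610,288),col=(391,318))
ob={k:np.array(v)/2+c for k,v in ob.items()}
pts=dict(hex=(-78,0,131),slim=(0,78,115),wide=(78,0,105),col=(0,0,158))
def W(v,b):
    c,s=np.cos(v[2]),np.sin(v[2]);return [v[0]+c*b[0]-s*b[1],v[1]+s*b[0]+c*b[1],b[2]]
f=lambda v:np.concatenate([proj(p,W(v,pts[k]),True)-ob[k] for k in pts])
r=least_squares(f,[566,-150,.2]);print(r.x,np.degrees(r.x[2]),r.fun.round(1))
# ring bolts: radius 119?, z 92 ; free yaw
ring=[np.array(v)/2+c for v in ((100,128),(683,122),(652,430),(126,417))]
for b in ring:
    q=np.array(atz(p,b,92,True))[:2]-r.x[:2]; print(np.hypot(*q).round(1),(np.degrees(np.arctan2(q[1],q[0]))-np.degrees(r.x[2])).round(2))
E
```

```text
t 10.43 base [ 1.000e-01 -3.660e+01  1.799e+02] world [ 574.  -185.9  179.9] zhead 11.38 down [-7.3e-03  8.0e-04 -1.0e+00] F [ 2.1 -0.4 -1.9] w 0.245
theta est 89.5 r 38.0
fix dr [ 0.4  -0.08 -0.13]
[ 5.67311145e+02 -1.48074233e+02  1.87827174e-01] 10.76170437328721 [ 0.4 -1.  -0.5 -0.6 -0.5 -0.5  0.5  1.7]
125.9 152.47
126.3 29.97
127.2 -29.68
126.3 -151.65
```

apply_moves:
  commands:
    - {"delta_pos": [0,0,0],"dr": [0,0,0],"claw": 55}
    - {"delta_pos": [0,0,0],"dr": [0,0,0],"claw": 55}
    - {"delta_pos": [0,0,0],"dr": [0,0,0],"claw": 55}
    - {"delta_pos": [0,-25,0],"dr": [0.4,0,0],"claw": 55}
    - {"delta_pos": [0,-25,0],"dr": [0,0,0],"claw": 60}
    - {"delta_pos": [0,-8,0],"dr": [0,0,0],"claw": 60}
    - {"delta_pos": [17,0,-31],"dr": [0,0,0],"claw": 60}
    - {"delta_pos": [17,0,-31],"dr": [0,0,0],"claw": 60}
    - {"delta_pos": [9,0,-16],"dr": [0,0,0],"claw": 60}
    - {"delta_pos": [0,0,0],"dr": [0,0,0],"claw": 60}
    - {"delta_pos": [0,0,0],"dr": [0,0,0],"claw": 60}

```text
time: 11.4
position: [505.2, -244.1, 240.1]
tcp_rot: [[0.2, 0.005, 0.98], [-0.98, 0.001, 0.2], [-0.0, -1.0, 0.005]]
force: [0.5, 0.1, 0.4]
width: 0.6
```

```bash
python3 - <<'E'
from h import *
s=st();b=tb([502.5,-246.6,0]);print(b);go(b[0],b[1],128.7);fix()
p=get_image('wrist');cv2.imwrite('pics/m_wrist.png',cv2.resize(p['color'][20:320,120:520],None,fx=2,fy=2))
E
```

```text
t 11.4 base [-78.9 -80.  240.1] world [ 505.2 -244.1  240.1] zhead 11.55 down [ 0.0051  0.0014 -1.    ] F [0.5 0.1 0.4] w 0.6
[-82.01372499 -81.93972732   0.        ]
tool delta to (np.float64(-82.01372499442652), np.float64(-81.9397273155005), 128.7) [  1.9 111.4  -3.7]
fix dr [-0.3   0.09 -0.02]
```

View pics/m_wrist.png

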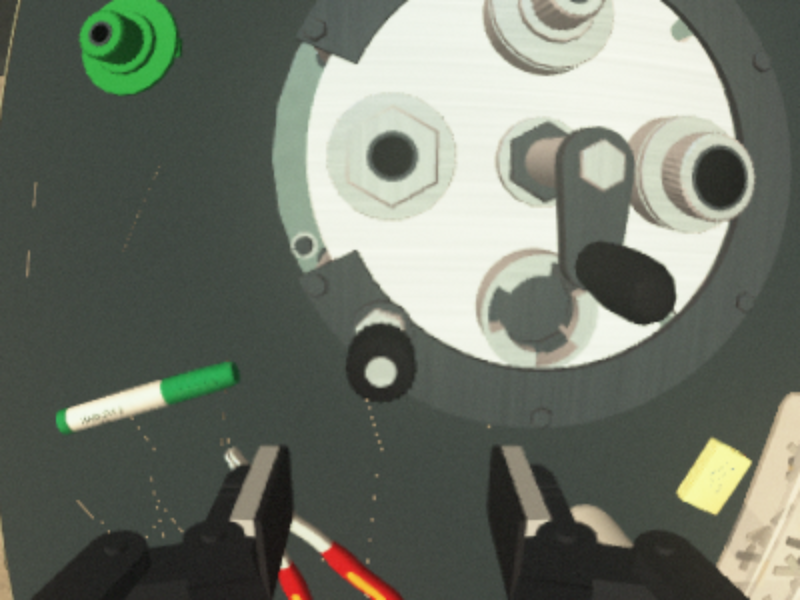

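apply_moves:
  commands:
    - {"delta_pos": [2,36,-3.5],"dr": [-0.3,0,0],"claw": 60}
    - {"delta_pos": [0,36,0],"dr": [0,0,0],"claw": 60}
    - {"delta_pos": [0,20,0],"dr": [0,0,0],"claw": 60}
    - {"delta_pos": [0,0,0],"dr": [0,0,0],"claw": 60}

```text
time: 11.78
position: [506.2, -244.6, 145.8]
tcp_rot: [[0.204, 0.005, 0.979], [-0.979, -0.003, 0.204], [0.003, -1.0, 0.004]]
force: [-0.6, 0.9, -0.2]
width: 0.599
```

```bash
python3 - <<'E'
from h import *
s=st();go(-82,-82,128.7);fix()
E
```

```text
t 11.78 base [-78.  -80.7 145.8] world [ 506.2 -244.6  145.8] zhead 11.78 down [ 0.0047 -0.0025 -1.    ] F [-0.6  0.9 -0.2] w 0.599
tool delta to (-82, -82, 128.7) [ 1.2 17.1 -4.1]
fix dr [-0.24  0.32  0.2 ]
```

apply_moves:
  commands:
    - {"delta_pos": [1,8,-5],"dr": [-0.2,0.3,0.2],"claw": 60}
    - {"delta_pos": [0,9,0],"dr": [0,0,0],"claw": 60}
    - {"delta_pos": [0,2,0],"dr": [0,0,0],"claw": 60}
    - {"delta_pos": [0,0,0],"dr": [0,0,0],"claw": 20}
    - {"delta_pos": [0,0,0],"dr": [0,0,0],"claw": 20}
    - {"delta_pos": [0,0,0],"dr": [0,0,0],"claw": 20}
    - {"delta_pos": [0,0,0],"dr": [0,0,0],"claw": 20}
    - {"delta_pos": [0,0,0],"dr": [0,0,0],"claw": 20}
  grip_force: 60

```text
time: 12.45
position: [502.5, -246.1, 128.1]
tcp_rot: [[0.201, -0.0, 0.98], [-0.98, -0.001, 0.201], [0.001, -1.0, -0.001]]
force: [-0.4, 0.5, -5.3]
width: 0.308
```

```bash
python3 - <<'E'
from h import *
s=st();go(-82,-82,128.7);fix()
E
```

```text
t 12.45 base [-82.  -81.4 128.1] world [ 502.5 -246.1  128.1] zhead 11.61 down [-4.0e-04 -1.2e-03 -1.0e+00] F [-0.4  0.5 -5.3] w 0.308
tool delta to (-82, -82, 128.7) [ 0.6 -0.6 -0.1]
fix dr [0.04 0.15 0.06]
```

apply_moves:
  commands:
    - {"delta_pos": [0,5,0],"dr": [0,0,0],"claw": 20}
    - {"delta_pos": [0,5,0],"dr": [0,0,0],"claw": 20}
    - {"delta_pos": [0,4,0],"dr": [0,0,0],"claw": 20}
    - {"delta_pos": [0,0,0],"dr": [0,0,0],"claw": 20}

```text
time: 12.78
position: [502.5, -246.1, 115.2]
tcp_rot: [[0.202, 0.0, 0.979], [-0.979, -0.002, 0.202], [0.002, -1.0, -0.0]]
force: [-1.2, -1.1, -5.3]
width: 0.305
```

```bash
python3 - <<'E'
from h import *
s=st()
E
```

```text
t 12.78 base [-81.9 -81.4 115.2] world [ 502.5 -246.1  115.2] zhead 11.63 down [ 4.0e-04 -2.2e-03 -1.0e+00] F [-1.2 -1.1 -5.3] w 0.305
```

apply_moves:
  commands:
    - {"delta_pos": [0,5,0],"dr": [0,0,0],"claw": 20}
    - {"delta_pos": [0,5,0],"dr": [0,0,0],"claw": 20}
    - {"delta_pos": [0,2,0],"dr": [0,0,0],"claw": 20}
    - {"delta_pos": [0,2,0],"dr": [0,0,0],"claw": 20}

```text
time: 13.12
position: [502.6, -246.2, 105.9]
tcp_rot: [[0.202, 0.001, 0.979], [-0.979, -0.004, 0.202], [0.004, -1.0, 0.0]]
force: [-12.7, 6.2, 22.5]
width: 0.309
```

```bash
python3 - <<'E'
from h import *
s=st()
p=get_image('wrist');cv2.imwrite('pics/n_wrist.png',cv2.resize(p['color'][20:320,120:520],None,fx=2,fy=2))
st()
E
```

```text
t 13.12 base [-81.8 -81.6 105.9] world [ 502.6 -246.2  105.9] zhead 11.67 down [ 0.001  -0.0039 -1.    ] F [-12.7   6.2  22.5] w 0.309
t 13.17 base [-81.8 -81.5 105.9] world [ 502.6 -246.2  105.9] zhead 11.67 down [ 0.0011 -0.004  -1.    ] F [-11.7   6.1  22.1] w 0.307
```

View pics/n_wrist.png

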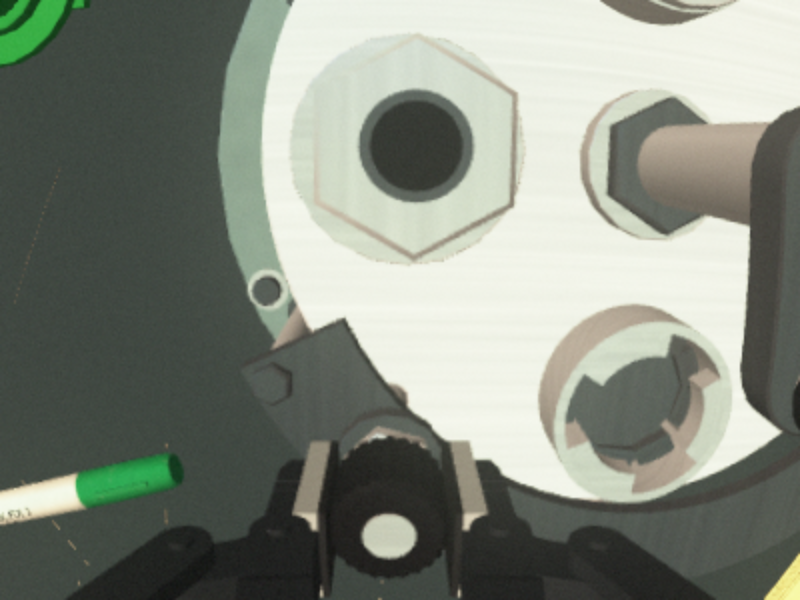

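apply_moves:
  commands:
    - {"delta_pos": [0,0,0],"dr": [0,0,0],"claw": 60}
    - {"delta_pos": [0,0,0],"dr": [0,0,0],"claw": 60}
    - {"delta_pos": [0,0,0],"dr": [0,0,0],"claw": 60}
    - {"delta_pos": [0,-30,0],"dr": [0,0,0],"claw": 60}
    - {"delta_pos": [0,-35,0],"dr": [0,0,0],"claw": 65}
    - {"delta_pos": [-5,-5,0],"dr": [0,0,0],"claw": 65}
    - {"delta_pos": [-35,0,1],"dr": [0,0,0],"claw": 65}
    - {"delta_pos": [-32,0,1],"dr": [0,0,0],"claw": 65}
    - {"delta_pos": [0,0,0],"dr": [0,0,0],"claw": 65}
    - {"delta_pos": [0,0,0],"dr": [0,0,0],"claw": 65}

```text
time: 14.0
position: [491.7, -174.1, 177.2]
tcp_rot: [[0.2, 0.008, 0.98], [-0.98, -0.007, 0.2], [0.009, -1.0, 0.006]]
force: [0.1, -0.9, -0.4]
width: 0.651
```

```bash
python3 - <<'E'
from h import *
s=st();go(-78,0,107);fix()
p=get_image('wrist');s=st();c=p['color'][100:350,170:470];cv2.imwrite('pics/o_wrist.png',cv2.resize(c,None,fx=2.6,fy=2.4))
print(((proj(p,s['position']+s['tcp_rot'][:,1]*(s['position'][2]-131),True)-[170,100])*[2.6,2.4]).round(1))
E
```

```text
t 14.0 base [-78.2  -8.7 177.2] world [ 491.7 -174.1  177.2] zhead 11.56 down [ 0.0081 -0.0074 -0.9999] F [ 0.1 -0.9 -0.4] w 0.651
tool delta to (-78, 0, 107) [-9.4 70.1 -0.2]
fix dr [-0.37  0.1   0.51]
t 14.05 base [-78.2  -8.8 177. ] world [ 491.7 -174.2  177. ] zhead 11.55 down [ 0.0077 -0.0069 -0.9999] F [-0.   1.2  0.2] w 0.647
[373.9 308.9]
```

View pics/o_wrist.png

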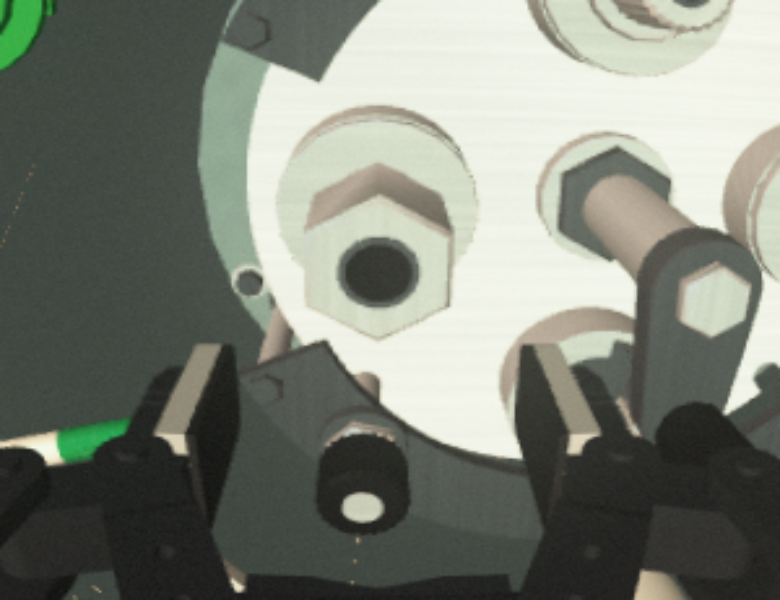

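apply_moves:
  commands:
    - {"delta_pos": [-10.5,10,1],"dr": [-0.4,0,0.5],"claw": 65}
    - {"delta_pos": [0,0,0],"dr": [0,0,0],"claw": 65}
    - {"delta_pos": [0,0,0],"dr": [0,0,0],"claw": 65}

```text
time: 14.3
position: [490.9, -164.3, 165.0]
tcp_rot: [[0.199, -0.002, 0.98], [-0.98, 0.001, 0.199], [-0.001, -1.0, -0.002]]
force: [0.3, 1.2, 0.7]
width: 0.652
```

```bash
python3 - <<'E'
from h import *
p=get_image('wrist');s=st();go(-78,0,107,s);fix()
c=p['color'][100:350,170:470];cv2.imwrite('pics/p_wrist.png',cv2.resize(c,None,fx=2.4,fy=2.4))
print(((proj(p,s['position']+s['tcp_rot'][:,1]*(s['position'][2]-131),True)-[170,100])*2.4).round(1))
E
```

```text
t 14.35 base [-77.2   1.2 164.7] world [ 490.7 -164.2  164.7] zhead 11.45 down [-0.0028  0.0016 -1.    ] F [ 0.2  0.1 -0.7] w 0.651
tool delta to (-78, 0, 107) [ 1.3 57.7 -0.6]
fix dr [ 0.14 -0.01 -0.12]
[344.4 327.9]
```

View pics/p_wrist.png

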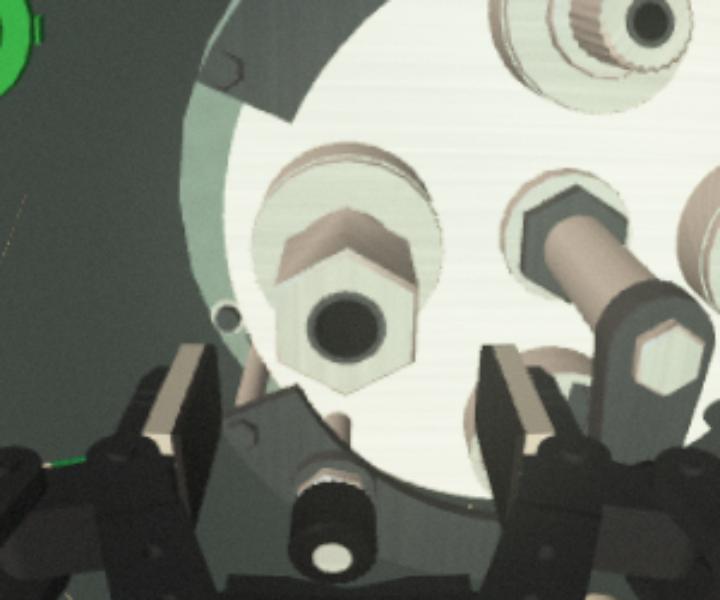

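apply_moves:
  commands:
    - {"delta_pos": [0,25,0],"dr": [0,0,0],"claw": 65}
    - {"delta_pos": [0,20,0],"dr": [0,0,0],"claw": 65}
    - {"delta_pos": [0,10,0],"dr": [0,0,0],"claw": 65}
    - {"delta_pos": [0,0,0],"dr": [0,0,0],"claw": 65}
  grip_force: 90

```text
time: 14.68
position: [491.4, -166.1, 107.8]
tcp_rot: [[0.197, -0.001, 0.98], [-0.98, 0.0, 0.197], [-0.0, -1.0, -0.001]]
force: [-0.6, -0.2, 0.2]
width: 0.651
```

```bash
python3 - <<'E'
from h import *
s=st();go(-77,1.2,106,s);fix()
E
```

```text
t 14.68 base [-76.9  -0.9 107.8] world [ 491.4 -166.1  107.8] zhead 11.33 down [-6.e-04  2.e-04 -1.e+00] F [-0.6 -0.2  0.2] w 0.651
tool delta to (-77, 1.2, 106) [-2.1  1.8 -0.1]
fix dr [ 0.03 -0.12 -0.02]
```

apply_moves:
  commands:
    - {"delta_pos": [-2,1.5,0],"dr": [0,0,0],"claw": 65}
    - {"delta_pos": [0,0,0],"dr": [0,0,0],"claw": 30}
    - {"delta_pos": [0,0,0],"dr": [0,0,0],"claw": 30}
    - {"delta_pos": [0,0,0],"dr": [0,0,0],"claw": 30}
    - {"delta_pos": [0,0,0],"dr": [0,0,0],"claw": 30}
    - {"delta_pos": [0,0,0],"dr": [0,0,0],"claw": 30}
    - {"delta_pos": [0,0,0],"dr": [0,0,0],"claw": 30}
  grip_force: 90

```text
time: 15.27
position: [490.8, -164.9, 107.2]
tcp_rot: [[0.196, -0.001, 0.981], [-0.981, 0.0, 0.196], [-0.0, -1.0, -0.001]]
force: [0.4, -0.7, -4.6]
width: 0.406
```

```bash
python3 - <<'E'
from h import *
s=st();fix();print(s['ft_torque'].round(2),s['joint_pos'].round(3))
E
```

```text
t 15.27 base [-77.2   0.5 107.2] world [ 490.8 -164.9  107.2] zhead 11.28 down [-1.1e-03  1.0e-04 -1.0e+00] F [ 0.4 -0.7 -4.6] w 0.406
fix dr [ 0.06 -0.18 -0.02]
[-0.04 -0.11 -0.03] [-5.500e-01  4.430e-01  1.685e+00 -1.000e-03  1.014e+00 -7.470e-01]
```

apply_moves:
  commands:
    - {"delta_pos": [0,-0.3,0],"dr": [0,-5,0],"claw": 30}
    - {"delta_pos": [0,-0.3,0],"dr": [0,-6,0],"claw": 30}
    - {"delta_pos": [0,-0.3,0],"dr": [0,-6,0],"claw": 30}
    - {"delta_pos": [0,-0.3,0],"dr": [0,-6,0],"claw": 30}
    - {"delta_pos": [0,0,0],"dr": [0,0,0],"claw": 30}

```text
time: 15.68
position: [490.7, -164.9, 108.2]
tcp_rot: [[0.578, -0.001, 0.816], [-0.816, -0.0, 0.578], [-0.001, -1.0, -0.001]]
force: [-0.5, 0.4, -5.4]
width: 0.409
```

```bash
python3 - <<'E'
from h import *
s=st();print(s['ft_torque'].round(2))
p=get_image('wrist')
cv2.imwrite('pics/q_wrist.png',p['color'])
E
```

```text
t 15.68 base [-77.3   0.4 108.2] world [ 490.7 -164.9  108.2] zhead 35.3 down [-0.0014 -0.     -1.    ] F [-0.5  0.4 -5.4] w 0.409
[ 0.11 -0.03 -0.03]
```

View pics/q_wrist.png

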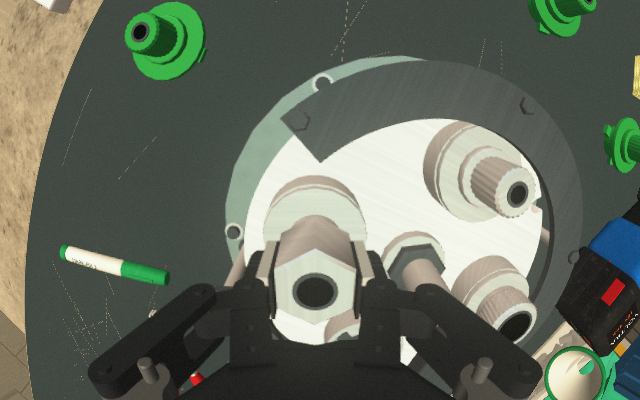

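apply_moves:
  commands:
    - {"delta_pos": [0,-0.3,0],"dr": [0,-6,0],"claw": 30}
    - {"delta_pos": [0,-0.3,0],"dr": [0,-6,0],"claw": 30}
    - {"delta_pos": [0,-0.4,0],"dr": [0,-6,0],"claw": 30}
    - {"delta_pos": [0,-0.4,0],"dr": [0,-6,0],"claw": 30}
    - {"delta_pos": [0,-0.4,0],"dr": [0,-6,0],"claw": 30}
    - {"delta_pos": [0,-0.4,0],"dr": [0,-6,0],"claw": 30}
    - {"delta_pos": [0,-0.3,0],"dr": [0,-6,0],"claw": 30}
    - {"delta_pos": [0,0,0],"dr": [0,0,0],"claw": 30}

```text
time: 16.4
position: [490.7, -164.9, 110.4]
tcp_rot: [[0.975, -0.002, 0.222], [-0.222, 0.0, 0.975], [-0.002, -1.0, -0.0]]
force: [0.8, -0.0, -4.1]
width: 0.407
```

```bash
python3 - <<'E'
from h import *
s=st();print(s['ft_torque'].round(2));fix(81.3)
E
```

```text
t 16.4 base [-77.4   0.5 110.4] world [ 490.7 -164.9  110.4] zhead 77.2 down [-1.5e-03  1.0e-04 -1.0e+00] F [ 0.8 -0.  -4.1] w 0.407
[ 0.1  -0.12  0.  ]
fix dr [ 0.01 -4.1  -0.09]
```

apply_moves:
  commands:
    - {"delta_pos": [0,-0.3,0],"dr": [0,-4,0],"claw": 30}
    - {"delta_pos": [0,0,0],"dr": [0,0,0],"claw": 30}
    - {"delta_pos": [0,-3,0],"dr": [0,0,0],"claw": 30}
    - {"delta_pos": [0,-4,0],"dr": [0,0,0],"claw": 30}
    - {"delta_pos": [0,0,0],"dr": [0,0,0],"claw": 30}

```text
time: 16.82
position: [490.3, -164.5, 117.7]
tcp_rot: [[0.985, -0.003, 0.175], [-0.175, 0.001, 0.985], [-0.003, -1.0, 0.001]]
force: [-0.1, 0.6, -5.6]
width: 0.412
```

```bash
python3 - <<'E'
from h import *
s=st();print(s['ft_torque'].round(2));fix(81.3)
E
```

```text
t 16.82 base [-77.7   0.9 117.7] world [ 490.3 -164.5  117.7] zhead 79.91 down [-0.003   0.0011 -1.    ] F [-0.1  0.6 -5.6] w 0.412
[ 0.01 -0.04 -0.02]
fix dr [-0.04 -1.39 -0.18]
```

apply_moves:
  commands:
    - {"delta_pos": [0,-8,0],"dr": [0,0,0],"claw": 30}
    - {"delta_pos": [0,-12,0],"dr": [0,0,0],"claw": 30}
    - {"delta_pos": [0,-18,0],"dr": [0,0,0],"claw": 30}
    - {"delta_pos": [0,-20,0],"dr": [0,0,0],"claw": 30}
    - {"delta_pos": [0,-20,0],"dr": [0,0,0],"claw": 30}
    - {"delta_pos": [0,-12,0],"dr": [0,0,0],"claw": 30}
    - {"delta_pos": [0,0,0],"dr": [0,0,0],"claw": 30}

```text
time: 17.4
position: [489.8, -164.1, 214.3]
tcp_rot: [[0.982, -0.004, 0.186], [-0.186, 0.002, 0.982], [-0.005, -1.0, 0.001]]
force: [0.6, 0.4, -6.7]
width: 0.408
```

```bash
python3 - <<'E'
from h import *
s=st();fix(81.3)
ps={n:get_image(n) for n in ("scene","top")}
c=ps["scene"]["color"][130:310,190:410];cv2.imwrite('pics/r_s.png',cv2.resize(c,None,fx=3.5,fy=3.3))
c=ps["top"]["color"][190:300,140:260];cv2.imwrite('pics/r_t.png',cv2.resize(c,None,fx=5,fy=5))
E
```

```text
t 17.4 base [-78.1   1.5 214.3] world [ 489.8 -164.1  214.3] zhead 79.26 down [-0.0043  0.002  -1.    ] F [ 0.6  0.4 -6.7] w 0.408
fix dr [-0.07 -2.04 -0.26]
```

View pics/r_s.png

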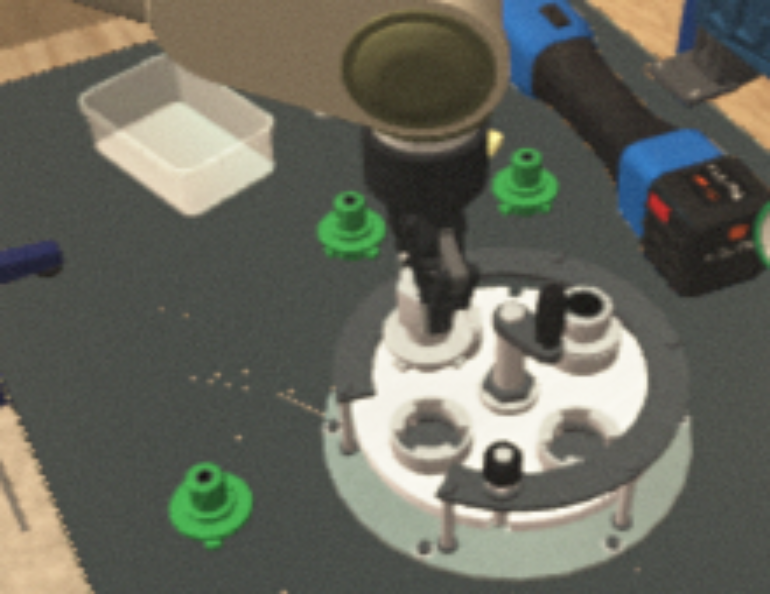

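View pics/r_t.png

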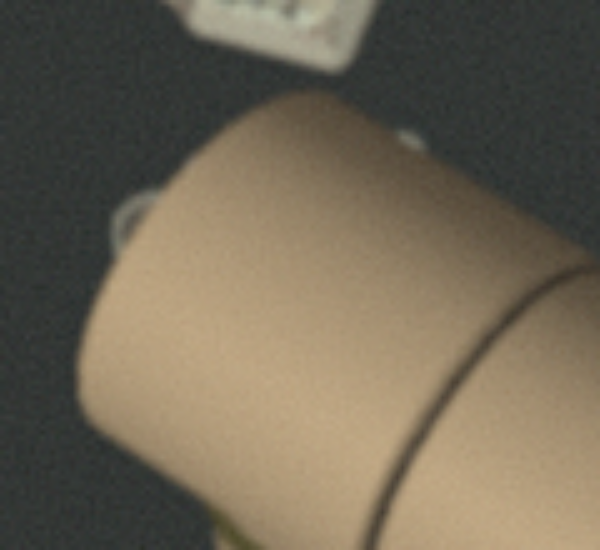

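```bash
python3 - <<'E'
import cv2
a=cv2.imread('pics/a_top.png')[205:285,150:245];cv2.imwrite('pics/s_t.png',cv2.resize(a,None,fx=8,fy=7.5,interpolation=cv2.INTER_CUBIC)[:600])
a=cv2.imread('pics/a_scene.png')[140:200,205:275];cv2.imwrite('pics/s_s.png',cv2.resize(a,None,fx=10,fy=10,interpolation=cv2.INTER_CUBIC))
E
```

```text
(no output)
```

View pics/s_t.png

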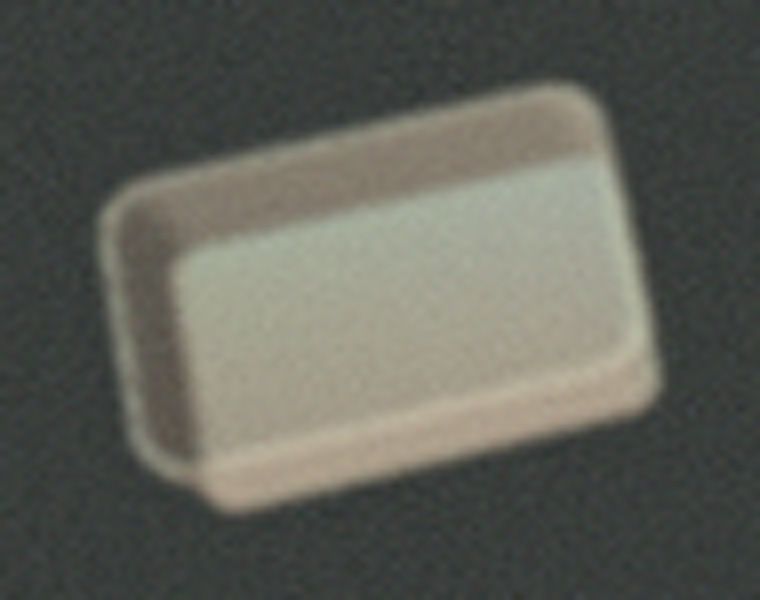

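View pics/s_s.png

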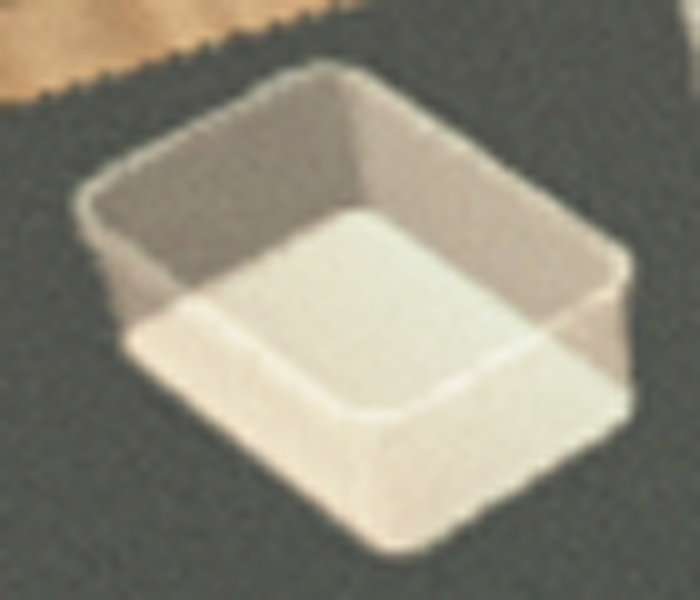

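```bash
python3 - <<'E'
from h import *
p=get_image("top");q=get_image("scene")
t=[np.array(v)/[8,7.5]+[150,205] for v in ((97,195),(600,80),(645,348),(145,482))]
s=[np.array(v)/10+[205,140] for v in ((330,58),(640,250),(368,418),(70,192))]  # TL? order below
T=[atz(p,u,66)[:2] for u in t]
for a in T:print(a.round(0))
print("c",np.mean(T,0).round(1))
S=[atz(q,u,66)[:2] for u in s]
for a in S:print(a.round(0))
print("c",np.mean(S,0).round(1))
for C in (T,S):
    for i in range(4):
        d=C[(i+1)%4]-C[i];print(np.hypot(*d).round(0),np.degrees(np.arctan2(d[1],d[0])).round(1))
# base (z=0)
s0=[np.array(v)/10+[205,140] for v in ((630,410),(400,560),(118,345))]
for u in s0: print('floor',atz(q,u,0)[:2].round(0))
E
```

```text
[496. 413.]
[545. 239.]
[437. 213.]
[384. 379.]
c [465.5 311.1]
[497. 407.]
[550. 251.]
[439. 216.]
[391. 378.]
c [469.1 312.9]
181.0 -74.0
111.0 -166.4
175.0 107.9
117.0 16.7
164.0 -71.2
117.0 -162.2
169.0 106.5
110.0 15.4
floor [539. 250.]
floor [441. 218.]
floor [393. 372.]
```

apply_moves:
  commands:
    - {"delta_pos": [-6,0,25],"dr": [0,0,0],"claw": 30}
    - {"delta_pos": [-9,0,38],"dr": [0,0,0],"claw": 30}
    - {"delta_pos": [-9,0,38],"dr": [0,0,0],"claw": 30}
    - {"delta_pos": [-9,0,38],"dr": [0,0,0],"claw": 30}
    - {"delta_pos": [-9,0,38],"dr": [0,0,0],"claw": 30}
    - {"delta_pos": [-9,0,38],"dr": [0,0,0],"claw": 30}
    - {"delta_pos": [-9,0,38],"dr": [0,0,0],"claw": 30}
    - {"delta_pos": [-9,0,38],"dr": [0,0,0],"claw": 30}
    - {"delta_pos": [-9,0,38],"dr": [0,0,0],"claw": 30}
    - {"delta_pos": [-6,0,25],"dr": [0,0,0],"claw": 30}
    - {"delta_pos": [0,0,0],"dr": [0,0,0],"claw": 30}

```text
time: 18.52
position: [466.8, 214.9, 200.8]
tcp_rot: [[0.98, -0.03, 0.196], [-0.196, 0.008, 0.981], [-0.031, -1.0, 0.002]]
force: [-0.7, -0.2, -5.8]
width: 0.409
```

```bash
python3 - <<'E'
from h import *
s=st();fix(106.3)
p=get_image('wrist');cv2.imwrite('pics/u_wrist.png',p['color'])
E
```

```text
t 18.52 base [-25.3 377.5 200.8] world [466.8 214.9 200.8] zhead 78.69 down [-0.03    0.0079 -0.9995] F [-0.7 -0.2 -5.8] w 0.409
fix dr [ -0.53 -27.61  -1.71]
```

View pics/u_wrist.png

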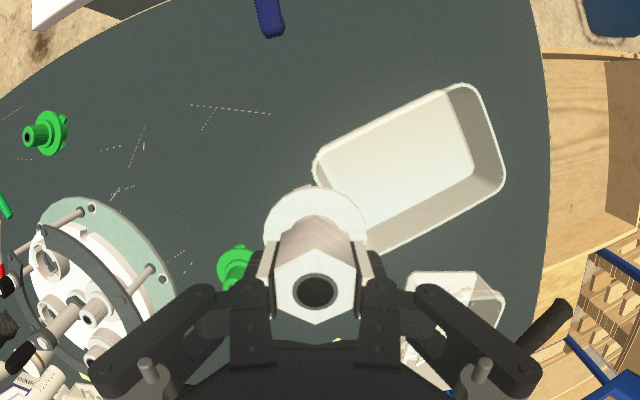

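apply_moves:
  commands:
    - {"delta_pos": [0,-3,0],"dr": [-0.3,-6.5,-0.8],"claw": 30}
    - {"delta_pos": [0,-3,0],"dr": [-0.2,-6.5,-0.8],"claw": 30}
    - {"delta_pos": [0,-3,0],"dr": [0,-6.5,0],"claw": 30}
    - {"delta_pos": [0,-2,0],"dr": [0,-6.5,0],"claw": 30}
    - {"delta_pos": [0,0,0],"dr": [0,0,0],"claw": 30}
    - {"delta_pos": [0,0,0],"dr": [0,0,0],"claw": 30}

```text
time: 19.07
position: [465.4, 209.7, 206.3]
tcp_rot: [[0.963, -0.013, -0.267], [0.267, -0.009, 0.964], [-0.015, -1.0, -0.005]]
force: [-0.3, 0.2, -6.2]
width: 0.409
```

```bash
python3 - <<'E'
from h import *
s=st();fix(106.3)
p=get_image('wrist');cv2.imwrite('pics/v_wrist.png',cv2.resize(p['color'][60:320,200:560],None,fx=2.2,fy=2.2))
s=st()
import pickle;pickle.dump(p,open('v.pkl','wb'))
E
```

```text
t 19.07 base [-27.7 372.6 206.3] world [465.4 209.7 206.3] zhead 105.51 down [-0.0132 -0.0088 -0.9999] F [-0.3  0.2 -6.2] w 0.409
fix dr [ 0.28 -0.79 -0.87]
t 19.12 base [-27.7 372.6 206.3] world [465.4 209.6 206.3] zhead 105.51 down [-0.0132 -0.0089 -0.9999] F [-1.1 -0.  -5.9] w 0.408
```

View pics/v_wrist.png

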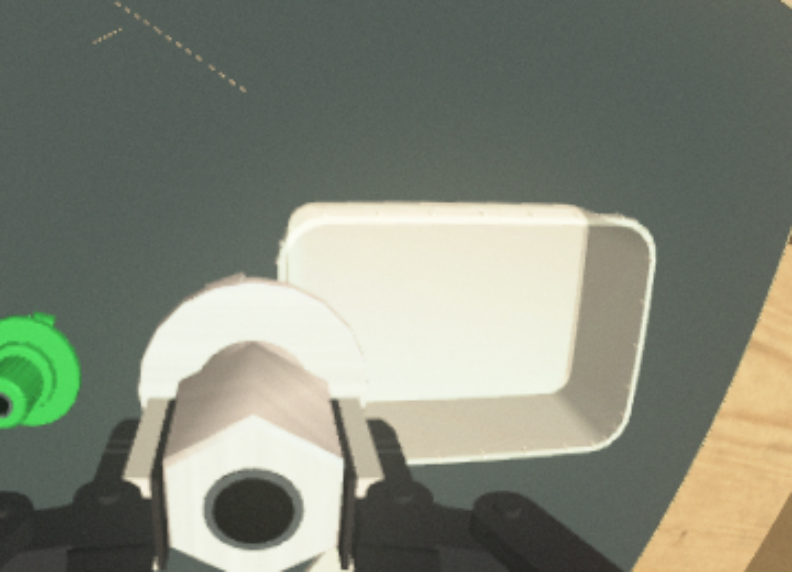

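```bash
python3 - <<'E'
from h import *
import pickle;p=pickle.load(open('v.pkl','rb'))
def W(u,z): return atz(p,np.array(u)/2.2+[200,60],z,True)[:2]
H=np.radians(105.5);ty=np.array([np.cos(H),np.sin(H)]);tx=np.array([ty[1],-ty[0]])
c0=np.array([469,315])
for n,u,z in [("rim UR",(657,220),66),("rim LR",(626,455),66),("rimright mid",(645,330),66),("rimL",(283,235),66),("rim low",(500,458),66),("rim up",(450,218),66),("floor UR",(585,222),5),("floor LR",(570,393),5),("floor low",(450,399),5),("floor up",(440,220),5),("base up",(440,203),0),("base UL",(290,215),0)]:
    w=W(u,z);d=w-c0;print(n,w.round(0),"tub",(d@tx).round(1),(d@ty).round(1))
E
```

```text
rim UR [386. 384.] tub -61.4 88.5
rim LR [504. 424.] tub 62.5 96.1
rimright mid [438. 401.] tub -7.3 91.0
rimL [444. 218.] tub -50.4 -86.8
rim low [520. 352.] tub 58.7 21.9
rim up [417. 284.] tub -58.6 -16.1
floor UR [401. 380.] tub -47.9 81.2
floor LR [498. 414.] tub 53.9 87.4
floor low [519. 341.] tub 55.0 11.5
floor up [425. 299.] tub -46.5 -3.3
base up [417. 298.] tub -54.6 -2.4
base UL [445. 225.] tub -47.0 -80.7
```

apply_moves:
  commands:
    - {"delta_pos": [10,0,26],"dr": [0.3,-0.5,-0.9],"claw": 30}
    - {"delta_pos": [13,0,34],"dr": [0,0,0],"claw": 30}
    - {"delta_pos": [12,0,30],"dr": [0,0,0],"claw": 30}
    - {"delta_pos": [0,0,0],"dr": [0,0,0],"claw": 30}
    - {"delta_pos": [0,0,0],"dr": [0,0,0],"claw": 30}

```text
time: 19.53
position: [475.7, 306.8, 203.5]
tcp_rot: [[0.967, -0.002, -0.255], [0.255, -0.001, 0.967], [-0.003, -1.0, -0.0]]
force: [0.1, -0.9, -6.3]
width: 0.404
```

```bash
cat > pl.py <<'E'
from h import *
s=st();fix(106)
d=np.array([476,319,0])-s['position'];d[2]=0;print("d",(s['tcp_rot'].T@d).round(1),"die bottom",(s['position'][2]-107.2+51).round(1))
E
python3 pl.py; python3 - <<'E'
from h import *
p=get_image('wrist');cv2.imwrite('pics/w_wrist.png',p['color'])
p=get_image('scene');cv2.imwrite('pics/w_scene.png',cv2.resize(p['color'][100:240,170:340],None,fx=4,fy=4))
E
```

```text
t 19.53 base [  1.7 465.7 203.5] world [475.7 306.8 203.5] zhead 104.8 down [-0.0023 -0.0011 -1.    ] F [ 0.1 -0.9 -6.3] w 0.404
fix dr [ 0.02 -1.2  -0.15]
d [ 3.4 -0.  11.7] die bottom 147.3
```

View pics/w_wrist.png

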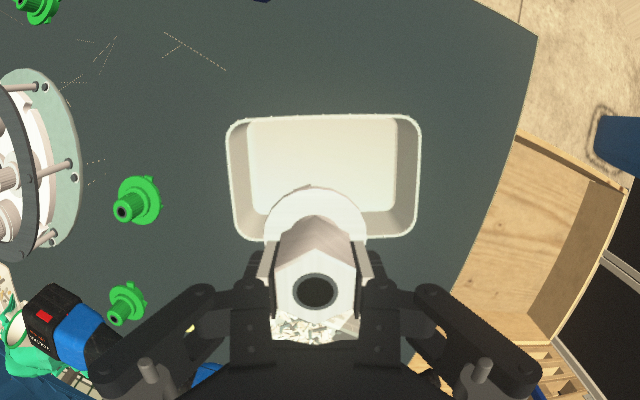

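View pics/w_scene.png

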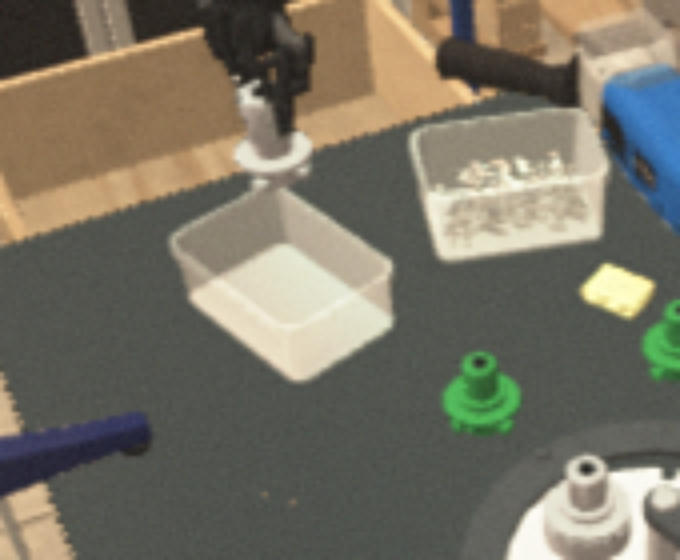

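apply_moves:
  commands:
    - {"delta_pos": [3.5,0,11.5],"dr": [0,-1.2,0],"claw": 30}
    - {"delta_pos": [0,30,0],"dr": [0,0,0],"claw": 30}
    - {"delta_pos": [0,30,0],"dr": [0,0,0],"claw": 30}
    - {"delta_pos": [0,0,0],"dr": [0,0,0],"claw": 30}
    - {"delta_pos": [0,0,0],"dr": [0,0,0],"claw": 30}

```text
time: 20.05
position: [477.9, 316.9, 144.1]
tcp_rot: [[0.963, 0.001, -0.271], [0.271, 0.001, 0.963], [0.001, -1.0, 0.0]]
force: [-0.2, 0.8, -4.6]
width: 0.408
```

```bash
python3 pl.py; python3 - <<'E'
from h import *
p=get_image('wrist');cv2.imwrite('pics/x_wrist.png',p['color'])
E
```

```text
t 20.05 base [  5.8 475.2 144.1] world [477.9 316.9 144.1] zhead 105.7 down [ 1.2e-03  5.0e-04 -1.0e+00] F [-0.2  0.8 -4.6] w 0.408
fix dr [-0.01 -0.3   0.07]
d [-1.2 -0.   2.5] die bottom 87.9
```

View pics/x_wrist.png

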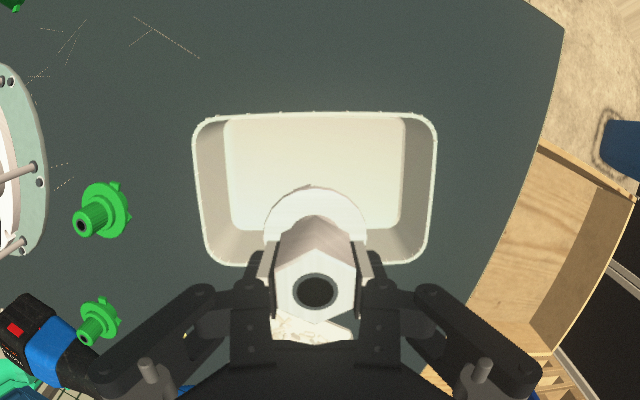

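```bash
python3 - <<'E'
from h import *
p=get_image('wrist');s=st();R=s['tcp_rot']
for u in ((315,114),(315,264),(193,180),(436,190)):
    w=atz(p,u,66,True);print(u,w.round(0),((w-s['position'])@R[:,[0,2]]).round(1))
for u in ((315,121),(228,180),(403,180)):
    w=atz(p,u,5,True);print(u,w.round(0),((w-s['position'])@R[:,[0,2]]).round(1))
E
```

```text
t 20.15 base [  5.9 475.3 144.7] world [478.  317.  144.7] zhead 105.71 down [ 2.1e-03  9.0e-04 -1.0e+00] F [-0.  0. -6.] w 0.405
(315, 114) [412. 300.  66.] [-68.4   1.8]
(315, 264) [523. 332.  66.] [47.   1.9]
(193, 180) [481. 225.  66.] [-22.3 -89.6]
(436, 190) [439. 403.  66.] [-14.5  93.5]
(315, 121) [421. 303.   5.] [-59.1   1.9]
(228, 180) [494. 239.   5.] [ -5.7 -79.8]
(403, 180) [450. 397.   5.] [-5.7 84.7]
```

apply_moves:
  commands:
    - {"delta_pos": [-1,25,1.5],"dr": [0,0,0],"claw": 30}
    - {"delta_pos": [0,25,0],"dr": [0,0,0],"claw": 30}
    - {"delta_pos": [0,12,0],"dr": [0,0,0],"claw": 30}
    - {"delta_pos": [0,0,0],"dr": [0,0,0],"claw": 30}
    - {"delta_pos": [0,0,0],"dr": [0,0,0],"claw": 30}

```text
time: 20.57
position: [481.8, 319.7, 90.3]
tcp_rot: [[0.963, 0.017, -0.269], [0.269, 0.007, 0.963], [0.018, -1.0, 0.002]]
force: [0.8, 0.7, -5.6]
width: 0.402
```

```bash
python3 pl.py
```

```text
t 20.57 base [ 10.2 477.2  90.3] world [481.8 319.7  90.3] zhead 105.62 down [ 0.0167  0.0068 -0.9998] F [ 0.8  0.7 -5.6] w 0.402
fix dr [-0.11 -0.38  1.03]
d [-5.8 -0.1  0.9] die bottom 34.1
```

apply_moves:
  commands:
    - {"delta_pos": [-5,3,0],"dr": [0,0,1],"claw": 30}
    - {"delta_pos": [0,9,0],"dr": [0,0,0],"claw": 30}
    - {"delta_pos": [0,9,0],"dr": [0,0,0],"claw": 30}
    - {"delta_pos": [0,0,0],"dr": [0,0,0],"claw": 30}
    - {"delta_pos": [0,0,0],"dr": [0,0,0],"claw": 30}

```text
time: 20.98
position: [479.1, 319.2, 72.6]
tcp_rot: [[0.963, 0.006, -0.269], [0.269, 0.005, 0.963], [0.007, -1.0, 0.003]]
force: [0.4, 0.8, -6.3]
width: 0.407
```

```bash
python3 pl.py
```

```text
t 20.98 base [  7.4 477.3  72.6] world [479.1 319.2  72.6] zhead 105.61 down [ 0.006   0.0048 -1.    ] F [ 0.4  0.8 -6.3] w 0.407
fix dr [-0.17 -0.39  0.41]
d [-3.  -0.   0.6] die bottom 16.4
```

apply_moves:
  commands:
    - {"delta_pos": [-3,4,0],"dr": [-0.2,0,0.5],"claw": 30}
    - {"delta_pos": [0,3,0],"dr": [0,0,0],"claw": 30}
    - {"delta_pos": [0,1,0],"dr": [0,0,0],"claw": 30}
    - {"delta_pos": [0,0,0],"dr": [0,0,0],"claw": 30}

```text
time: 21.32
position: [476.1, 318.5, 64.1]
tcp_rot: [[0.963, -0.002, -0.269], [0.269, -0.001, 0.963], [-0.002, -1.0, -0.001]]
force: [0.9, 0.2, -7.0]
width: 0.408
```

```bash
python3 pl.py
```

```text
t 21.32 base [  4.3 477.1  64.1] world [476.1 318.5  64.1] zhead 105.61 down [-0.0018 -0.0014 -1.    ] F [ 0.9  0.2 -7. ] w 0.408
fix dr [ 0.05 -0.39 -0.12]
d [ 0.1 -0.   0.5] die bottom 7.9
```

apply_moves:
  commands:
    - {"delta_pos": [0,1.5,0],"dr": [0,0,0],"claw": 30}
    - {"delta_pos": [0,0.8,0],"dr": [0,0,0],"claw": 30}
    - {"delta_pos": [0,0,0],"dr": [0,0,0],"claw": 30}

```text
time: 21.57
position: [476.1, 318.5, 61.6]
tcp_rot: [[0.963, -0.002, -0.269], [0.269, -0.001, 0.963], [-0.002, -1.0, -0.001]]
force: [0.8, -0.4, -6.6]
width: 0.406
```

```bash
python3 pl.py
```

```text
t 21.57 base [  4.4 477.1  61.6] world [476.1 318.5  61.6] zhead 105.61 down [-0.0015 -0.0012 -1.    ] F [ 0.8 -0.4 -6.6] w 0.406
fix dr [ 0.04 -0.39 -0.1 ]
d [-0.  -0.   0.5] die bottom 5.4
```

apply_moves:
  commands:
    - {"delta_pos": [0,0.8,0],"dr": [0,0,0],"claw": 30}
    - {"delta_pos": [0,0.6,0],"dr": [0,0,0],"claw": 30}

```text
time: 21.73
position: [476.3, 318.6, 60.4]
tcp_rot: [[0.963, -0.001, -0.269], [0.269, -0.001, 0.963], [-0.001, -1.0, -0.001]]
force: [0.2, 0.1, -5.7]
width: 0.405
```

```bash
python3 pl.py
```

```text
t 21.73 base [  4.6 477.1  60.4] world [476.3 318.6  60.4] zhead 105.61 down [-0.001 -0.001 -1.   ] F [ 0.2  0.1 -5.7] w 0.405
fix dr [ 0.04 -0.39 -0.07]
d [-0.2 -0.   0.5] die bottom 4.2
```

Still no contact, so I keep easing down in small steps.

apply_moves:
  commands:
    - {"delta_pos": [0,0.8,0],"dr": [0,0,0],"claw": 30}
    - {"delta_pos": [0,0.4,0],"dr": [0,0,0],"claw": 30}

```text
time: 21.9
position: [476.6, 318.6, 59.9]
tcp_rot: [[0.963, -0.0, -0.269], [0.269, -0.001, 0.963], [-0.001, -1.0, -0.001]]
force: [-2.2, -1.7, 0.6]
width: 0.408
```

```bash
python3 pl.py;python3 - <<'E'
from h import *
p=get_image('scene');cv2.imwrite('pics/y_scene.png',cv2.resize(p['color'][100:240,170:340],None,fx=4,fy=4))
E
```

```text
t 21.9 base [  4.9 477.2  59.9] world [476.6 318.6  59.9] zhead 105.61 down [-4.e-04 -8.e-04 -1.e+00] F [-2.2 -1.7  0.6] w 0.408
fix dr [ 0.04 -0.39 -0.04]
d [-0.4 -0.   0.5] die bottom 3.7
```

View pics/y_scene.png

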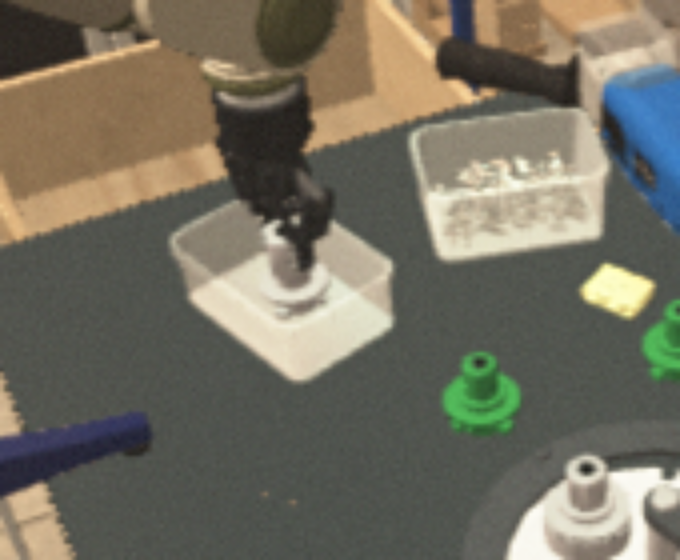

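apply_moves:
  commands:
    - {"delta_pos": [0,0,0],"dr": [0,0,0],"claw": 46}
    - {"delta_pos": [0,0,0],"dr": [0,0,0],"claw": 55}
    - {"delta_pos": [0,0,0],"dr": [0,0,0],"claw": 65}
    - {"delta_pos": [0,0,0],"dr": [0,0,0],"claw": 65}
    - {"delta_pos": [0,-10,0],"dr": [0,0,0],"claw": 65}
    - {"delta_pos": [0,-25,0],"dr": [0,0,0],"claw": 65}
    - {"delta_pos": [0,-35,0],"dr": [0,0,0],"claw": 65}
    - {"delta_pos": [0,-35,0],"dr": [0,0,0],"claw": 65}
    - {"delta_pos": [0,-35,0],"dr": [0,0,0],"claw": 65}
    - {"delta_pos": [0,0,0],"dr": [0,0,0],"claw": 65}

```text
time: 22.78
position: [477.2, 318.9, 210.8]
tcp_rot: [[0.963, 0.005, -0.269], [0.269, 0.001, 0.963], [0.005, -1.0, 0.0]]
force: [1.1, 1.0, 1.1]
width: 0.649
```

```bash
python3 - <<'E'
from h import *
st()
p=get_image('scene');cv2.imwrite('pics/z_scene.png',p['color']);cv2.imwrite('pics/z_sc2.png',cv2.resize(p['color'][130:320,190:420],None,fx=3.3,fy=3.1))
p=get_image('wrist');cv2.imwrite('pics/z_wrist.png',p['color'])
E
```

```text
t 22.78 base [  5.6 477.3 210.8] world [477.2 318.9 210.8] zhead 105.6 down [ 0.0048  0.0014 -1.    ] F [1.1 1.  1.1] w 0.649
```

View pics/z_sc2.png

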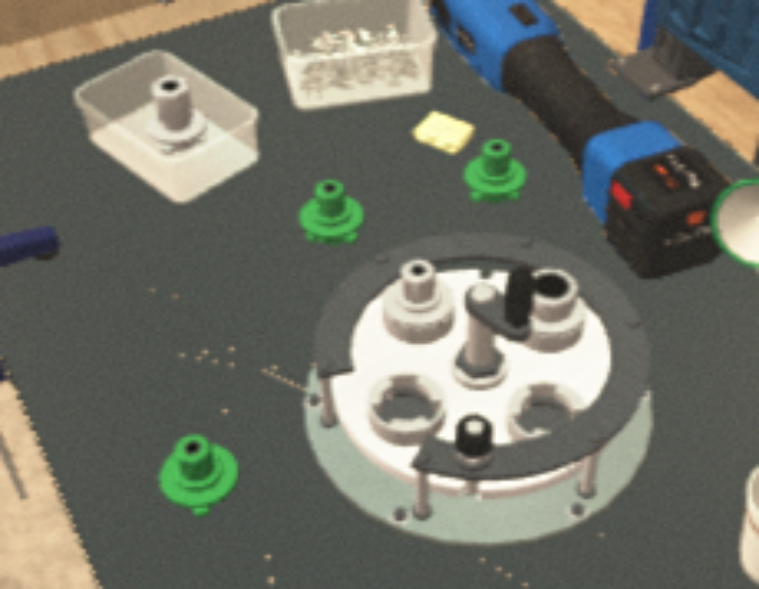

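View pics/z_wrist.png

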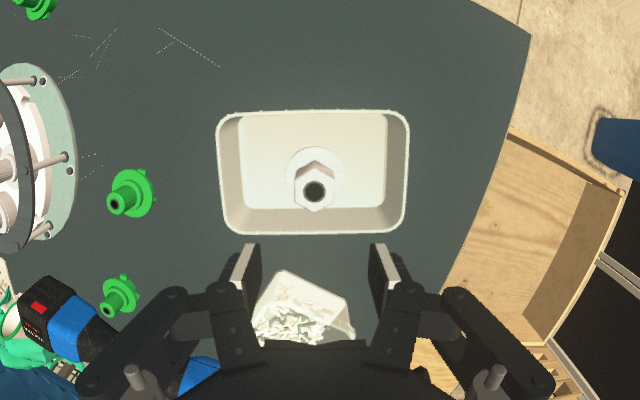

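View pics/z_scene.png

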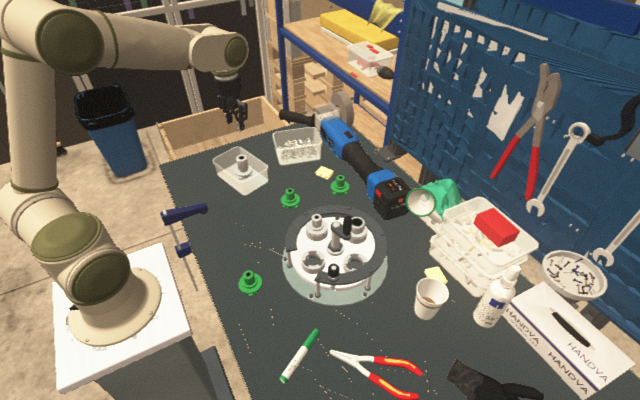

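```bash
python3 - <<'E'
import cv2,numpy as np
a=cv2.imread('pics/a_scene.png').astype(int);b=cv2.imread('pics/z_scene.png').astype(int)
for n,(x0,y0,x1,y1) in dict(knob=(324,258,346,282),marker=(275,325,325,385),pliers=(326,345,425,400),cup=(412,275,452,322),ctrl=(240,265,270,300)).items():
    d=np.abs(a-b)[y0:y1,x0:x1].mean(2);print(n,d.mean().round(2),d.max().round(0))
k=np.hstack([a[250:290,315:360],b[250:290,315:360]]).astype(np.uint8)
cv2.imwrite('pics/knob.png',cv2.resize(k,None,fx=8,fy=8,interpolation=cv2.INTER_CUBIC))
E
```

```text
knob 2.58 49.0
marker 2.57 11.0
pliers 2.52 13.0
cup 2.1 10.0
ctrl 2.72 12.0
```

View pics/knob.png

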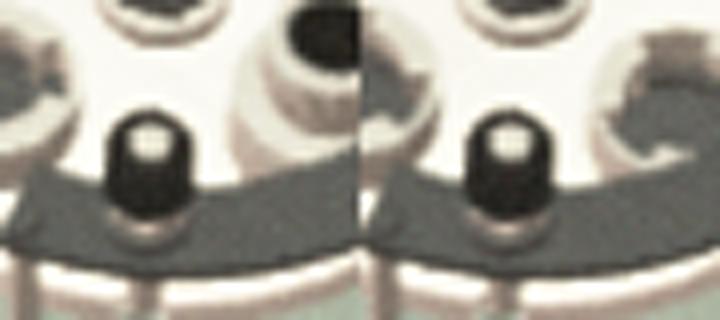

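The knob sits at the same height as at the start, so the plunger is home. The marker, pliers and cup show no change, so I'm handing in.

```bash
python3 -c "
from station import *
print(close_job())"
```

```text
the job is handed in; nothing more can be done
None
```

The hexagon die is out of the turret and standing upright in the empty clear tub. I handed the job in at about 23 s of the 72 s allowed.

**What I did:**
1. Pulled the plunger up 22 mm.
2. Cranked the turret +90°, which brought the left (hexagon) die to the front gap.
3. Pushed the plunger home again; it travelled 22 mm and stopped firmly with about 22 N.
4. Turned the die about 69° counter-clockwise and lifted it out without resistance.
5. Set it down in the tub at about x = +10 mm, y = 0, released it and backed off.

**Last checks:**
- **Die:** the scene and wrist pictures show it standing upright in the tub.
- **Plunger:** its knob appears at the same height in the pictures as at the start, so it is home.
- **Other dies:** the slim and wide dies still appear seated.
- **Bystanders:** the pliers, marker and cup show no change beyond image noise.

**Disagreements:**
- **Cameras:** the wrist camera placed the turret about 4 mm away from where the fixed cameras did. I trusted the wrist camera and the grips, which proved consistent.
- **Set-down height:** the die touched the tub floor about 1.5 mm lower than I had calculated.
- **Tub direction:** I took the tub's +x side from the shape of its floor; no check confirmed it.

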